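# Set up the laundry sorting tray

### The arm

A 6-joint arm with a two-finger parallel gripper is mounted at the origin on the work surface. World frame = base frame: x ahead of the robot, y to its left, z up, the work surface at z = 0. Lengths are in m, angles in rad, forces in N, time in s.
With the tool pointing down it reaches from about 0.35 to 0.775 m from the base axis. Payload 7.3 kg.
Tool frame: the origin (TCP) lies midway between the tips of the shut fingers; the grasp point (between the pads) lies grasp_offset behind it (grasp_offset is the distance from the TCP to the grasp point, in m); z points along the fingers, y is the line along which they close (so a half turn about z gives the same grasp; the last joint's range is limited). The gripper opens to 92 mm and grips with 3 to 60 N. Pads are 19 mm wide; open, the fingers measure 130 mm over their backs; the gripper's body (75 mm by 190 mm) begins 47 mm behind the grasp point.
Start: joints at [-1.439, 0.342, 1.524, -0, 1.275, -0.146], TCP at [0.144, -0.505, 0.227] pointing down, gripper open.
Joint ranges: [-2.53, 2.53], [-0.77, 2.02], [0.04, 2.7], [-1, 4.14], [0.28, 2.66], [-3.11, 3.11]. Speed limits (rad/s): [2.57, 2.57, 3.14, 3.14, 3.14, 3.14].

### API

Orientations are given as [roll, pitch, yaw] about the fixed x, y, z axes, in that order (R = Rz(yaw) Ry(pitch) Rx(roll)).
In Python, from cell import * gives the robot as it stands.
- The arm moves only by the tool step_arm, never from a script. Its argument "plan" is a list of rows, each a list of 5 numbers: the closure, from -1 (fully open) to 1 (shut), then the shift along the tool's x, y, z in m, then the turn about the tool's z in rad. In form: [[hand, x, y, z, twist], ...]. A call has 1 to 20 rows; each row is the pose to reach, as a shift and turn from the pose commanded when the call began, along the tool's axes at that moment; what a row does not reach only later rows make up. A row lasts 1/8 s, in which the tool goes at most 62.5 mm and 10.7 degrees, less where a joint would pass 70% of its speed; a pose out of reach is approached as far as the arm can. A call with a gripper value outside its range is refused whole. The fingers move at their own pace and stop on an object; "grip_force" is the grip in N (left out, the last holds). Time passes only in rows, so rows that repeat a pose let the fingers close. It gives the time, the measured TCP pose, the force, the opening and the grip force at its end, in the units of the state.
- observe(): the state, without advancing time (a new reading comes with each control period).
- read_camera(name): name is "side" or "top"; returns a dict with "img" (480x640x3 uint8, red, green, blue), "range_z" (480x640 float32, m along the optical axis (not along the pixel's ray), 0 where there is no reading), "fx", "fy", "cx", "cy" (pixels), "R" (3x3) and "t" (3): a world point X has camera coordinates R X + t. Camera axes: x right, y down, z forward; pixel columns grow to the right and rows downward; lengths in m; the calibration is good to about 2 mm. A picture is of the moment at which its call begins.
- hand_in(): hands the job in; it is judged then, once.
The state is a dict: "time": time; "qpos": joint angles; "qvel": joint speeds; "joint_efforts": joint torques, N m; "tool_pos": TCP position; "tool_rot": TCP orientation; "contact_force": force on the tool from outside, world axes, zero at the start; "torque": the same for the moment, N m; "opening": finger opening in m; "grip_force": force on a finger pad.
Only numpy, scipy, OpenCV 4.12 (cv2) and the standard library are available. Lean on these libraries where they do the work, as an engineer would, in place of code of your own. Each camera call takes 0.05 s, during which the arm holds its last target. There are 200 camera calls.

### The job

Set up the sorting tray in three steps, in this order. First lower the yellow divider into the slotted bar across the tray, every tine in its own slot, until it sits fully home. Then stand every bottle there is upright on the tray's floor, the red-capped bleach in the bay with the red end and the blue-capped detergent in the bay with the blue end; last, take the pegs off the rack and clip each one upright onto the rim of the tray's end wall of its own colour, clear of the corners and pushed well down over it, and leave everything else standing where it is.

Things in the scene. Friction and masses are not known exactly. Their poses are not given: they have to be found in the camera images.
- tray: white sorting tray, fixed, 170 mm (x) by 300 mm (y) by 55 mm high. Origin at the centre of its underside, z up. Floor 5 mm, walls 6 mm thick. The end wall at +y is red, that at -y blue. A grey slotted bar along x across its middle parts it into a red bay (y > 0) and a blue bay (y < 0), each about 158 by 129 mm inside
- tray_bar (a point): middle of the top face of the tray's slotted bar, 29 mm above the tray's underside; axes as the tray's. The bar is 30 mm wide (y) and has six square slots of 13.5 mm, 24 deep, in a row along x at x = -60, -36, -12, 12, 36, 60 mm from here
- tray_red_rim (a point): middle of the rim of the tray's red end wall (tray y = +147 mm), centred in the 6 mm wall, 55 mm above the tray's underside; axes as the tray's, the wall runs along x
- tray_blue_rim (a point): middle of the rim of the tray's blue end wall (tray y = -147 mm), centred in the 6 mm wall, 55 mm above the tray's underside; axes as the tray's, the wall runs along x
- rack: aluminium drip rack, fixed, on the robot's right: base 200 mm (x) by 120 mm (y) by 8 mm. Origin at the centre of its underside, z up. A 12 mm channel along x at y = +35 mm, walls up to z = 28, holds the divider (tine tips at z = 8); a 6 mm thick rail along x at y = -35 mm, top at z = 64, carries the two pegs at x = +50 and -50 mm (which is where varies)
- divider: yellow strip with six black tines down, like a comb. Board 140 mm (x) by 10 mm (y), z = 22 to 62 mm; tines 10 mm across, round-tipped, at x = -60 to 60 every 24 mm, z = 0 to 22. Origin mid-row at tine tip height, z up; 0.09 kg. Starts upright in the rack's channel (leaning up to 0.1 rad). Home, its board sits on the bar, origin 22 mm below tray_bar; either way round will do
- bleach_1: white round bleach bottle with red band and red screw cap, 100 mm tall: body 54 mm across up to z = 58, tapering to the cap, 32 mm across from z = 66 to 100; 0.15 to 0.3 kg. Origin at the centre of its underside, z up. Starts upright on the counter to the robot's left. Two to four bottles of all kinds are present; an absent one reads None
- bleach_2: white round bleach bottle with red band and red screw cap, 100 mm tall: body 54 mm across up to z = 58, tapering to the cap, 32 mm across from z = 66 to 100; 0.15 to 0.3 kg. Origin at the centre of its underside, z up. Starts upright on the counter to the robot's left. Two to four bottles of all kinds are present; an absent one reads None
- soap_1: white round detergent bottle with blue band and blue screw cap, 100 mm tall: body 54 mm across up to z = 58, tapering to the cap, 32 mm across from z = 66 to 100; 0.15 to 0.3 kg. Origin at the centre of its underside, z up. Starts upright on the counter to the robot's left. Two to four bottles of all kinds are present; an absent one reads None
- soap_2: white round detergent bottle with blue band and blue screw cap, 100 mm tall: body 54 mm across up to z = 58, tapering to the cap, 32 mm across from z = 66 to 100; 0.15 to 0.3 kg. Origin at the centre of its underside, z up. Starts upright on the counter to the robot's left. Two to four bottles of all kinds are present; an absent one reads None
- peg_red: large sprung red clothes peg, upright, jaws down, 97 mm tall, 22 mm wide (along x). Origin midway between the jaw tips, at their lower ends; z up; jaws and handles move along y, and the origin stays on the mid-plane. Jaw tips are 6 mm apart on the 6 mm wall they pinch with 4 N. The coil's underside, z = 31, rests on the rim when right down. Starts on the rack's rail
- peg_blue: large sprung blue clothes peg, upright, jaws down, 97 mm tall, 22 mm wide (along x). Origin midway between the jaw tips, at their lower ends; z up; jaws and handles move along y, and the origin stays on the mid-plane. Jaw tips are 6 mm apart on the 6 mm wall they pinch with 4 N. The coil's underside, z = 31, rests on the rim when right down. Starts on the rack's rail
- peg_red_grip (a point): where to pinch the red peg, on its mid-plane 80 mm above its origin. Handles splay up from z = 42 to 97 mm (peg frame), about 50 mm apart over their outsides at the top; squeezed along the peg's y (5 N) until upright, about 26 mm over their outsides, they open the jaws to 22 mm
- peg_blue_grip (a point): where to pinch the blue peg, on its mid-plane 80 mm above its origin. Handles splay up from z = 42 to 97 mm (peg frame), about 50 mm apart over their outsides at the top; squeezed along the peg's y (5 N) until upright, about 26 mm over their outsides, they open the jaws to 22 mm
- peg_red_l (a joint): jaw angle of one half of the red peg (rad): 0 pinching a 6 mm wall, up to 0.26 fully squeezed open, about -0.08 when closed on nothing
- peg_red_r (a joint): jaw angle of one half of the red peg (rad): 0 pinching a 6 mm wall, up to 0.26 fully squeezed open, about -0.08 when closed on nothing
- peg_blue_l (a joint): jaw angle of one half of the blue peg (rad): 0 pinching a 6 mm wall, up to 0.26 fully squeezed open, about -0.08 when closed on nothing
- peg_blue_r (a joint): jaw angle of one half of the blue peg (rad): 0 pinching a 6 mm wall, up to 0.26 fully squeezed open, about -0.08 when closed on nothing
- jar: bystander: glass jar with a steel lid, 70 mm across, 100 mm tall; origin at the centre of its underside
- spray_can: bystander: green spray can, 60 mm across, 170 mm tall; origin at the centre of its underside
- mug: bystander: blue mug, 80 mm across, 90 mm tall; origin at the centre of its underside
- tablet_box: bystander: cardboard box, 120 x 70 x 90 mm; origin at the centre of its underside
- timer: bystander: round white kitchen timer with an orange knob, 70 mm across, 42 mm tall; origin at the centre of its underside
- brush: bystander: wooden brush lying on the counter near the robot, on its left
Things that resemble listed ones, but are neither listed nor needed, are in the scene too. Leave any turquoise look-alike of the peg_blue alone.

How it is judged:
By the outcome, as a careful person would: the job done as asked, in the order asked, and still so for the second after the job is handed in, with the robot touching nothing.
Of bleach_1, bleach_2, soap_1, soap_2 only 2 to 4 are there at a start; the rules pass over those that are not, and their reading is None.
At some moment in a run one of bleach_1, bleach_2, soap_1, soap_2 may be knocked a few centimetres aside while the robot is not near it.
It also fails if it takes over 210 s, if anything falls off the work surface, if the arm or the gripper's body presses on something with over 40 N, if the wrist force passes 120 N, or if a joint passes its speed limit or range.

## Working session

There is one attempt and no reset: what is moved stays moved. The work goes in short steps, Python scripts to look and compute and a tool call to move; the robot and the scene stay as the last step left them, time stands still between calls to the robot, and variables do not carry over. Pictures are saved under pics/ and viewed, at most 14 in all, crops included, and the job is handed in when it is done.

Besides the shell and the picture viewer there is one more tool, called as name(argument=value, ...), one argument or row to a line, values as JSON. step_arm: Moves the arm, as the interface text tells. Its arguments: {"type":"object","properties":{"plan":{"type":"array","items":{"type":"array","items":{"type":"number"}}},"grip_force":{"type":"number"}},"required":["plan"]}

```bash
mkdir -p pics; ls
cat > h.py <<'E'
from cell import *
import numpy as np, cv2
def save(c,n): cv2.imwrite(f'pics/{n}.png',cv2.cvtColor(c['img'],cv2.COLOR_RGB2BGR))
def pts(c):
    z=c['range_z'].astype(float); v,u=np.mgrid[:480,:640]
    P=np.stack([(u-c['cx'])/c['fx']*z,(v-c['cy'])/c['fy']*z,z],-1)
    W=(P-c['t'])@c['R']
    W[z==0]=np.nan
    return W
def ray(c,u,v,h):
    d=np.array(c['R']).T@np.array([(u-c['cx'])/c['fx'],(v-c['cy'])/c['fy'],1.]); o=-np.array(c['R']).T@np.array(c['t'])
    return o+d*(h-o[2])/d[2]
E
python3 - <<'E'
from h import *
s=observe();print(s)
for n in('side','top'):
    c=read_camera(n);save(c,n+'0');print(n,c['fx'],c['cx'],c['cy'],c['R'],c['t']);np.save(n+'0.npy',c,allow_pickle=True)
try: print(grasp_offset)
except Exception as e: print(e)
E
```

```text
pics
{'time': 0.0, 'qpos': array([-1.43897078e+00,  3.42743288e-01,  1.52502031e+00, -5.35431691e-06,
        1.27540674e+00, -1.45970145e-01]), 'qvel': array([-1.83369994e-03,  1.43431837e-03,  1.02275450e-03, -4.49193168e-04,
       -3.49576055e-05,  3.02671221e-04]), 'joint_efforts': array([-1.46079372e-03, -4.31244493e+01, -2.44222391e+01,  7.15115061e-02,
        5.58469445e-02, -1.30600365e-04]), 'tool_pos': array([ 0.14395435, -0.5044501 ,  0.22603315]), 'tool_rot': array([-3.14003100e+00, -2.24413042e-04,  2.77797075e-01]), 'contact_force': array([-0.29034187,  0.60889112,  0.2094117 ]), 'torque': array([-0.04012552,  0.00084191, -0.02285204]), 'grip_force': 0.0, 'opening': 0.09156228414506434}
side 560.8092370663627 324.5054312946769 242.22593891106612 [[ 0.95150739 -0.30759299 -0.00449839]
 [-0.16347147 -0.49318669 -0.8544261 ]
 [ 0.26059694  0.81372811 -0.51955346]] [-0.47152128  0.19705124  1.4243397 ]
top 547.8814125224595 325.2334546834093 238.6623380831543 [[-0.0283449  -0.99916682 -0.02936371]
 [-0.98441273  0.03300314 -0.17274947]
 [ 0.17357463  0.02400945 -0.98452801]] [0.10730246 0.52771737 1.49410605]
0.0188
```

View pics/side0.png

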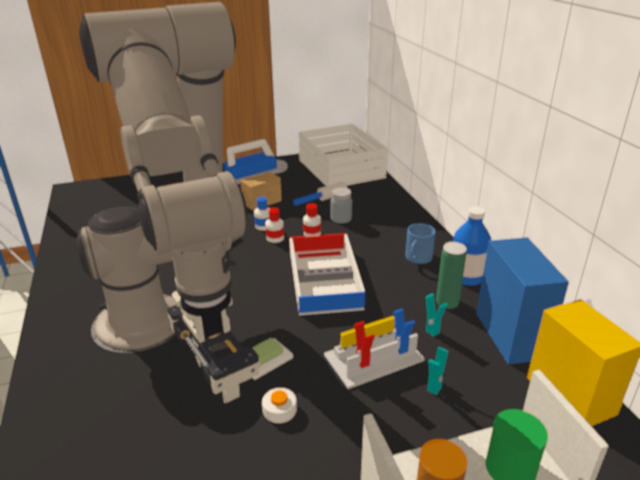

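View pics/top0.png

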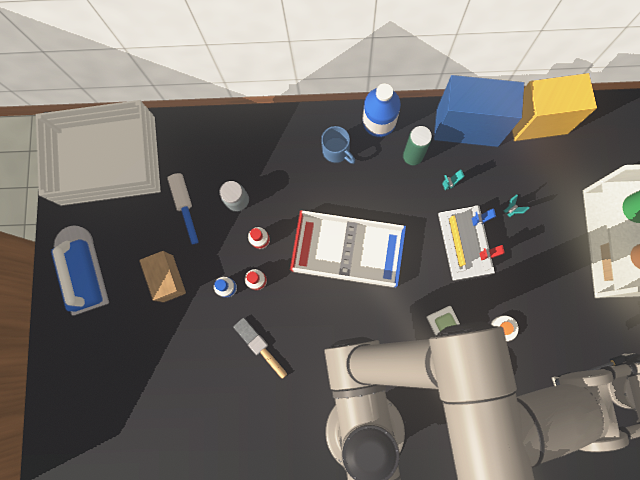

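Both views show the divider (yellow, top ~458,240) in the rack, the red peg (490,253) and the blue peg (484,217). The look-alikes are the turquoise pegs at (453,180) and (515,207), the yellow box at (560,105), and the big blue bottle at (381,105). There are three bottles, with red caps at (258,235) and (253,277) and a blue cap at (224,286). The tray is at (348,248).

```bash
cat >> h.py <<'E'
def masks(c):
    hsv=cv2.cvtColor(c['img'],cv2.COLOR_RGB2HSV).astype(int);H,S,V=hsv[...,0],hsv[...,1],hsv[...,2]
    return dict(red=((H<6)|(H>172))&(S>150)&(V>60),blue=(H>104)&(H<122)&(S>150)&(V>50),yel=(H>20)&(H<33)&(S>140)&(V>80))
def rect(P):
    r=cv2.minAreaRect(P[:,:2].astype(np.float32)*1000);return np.round(r[0],1),np.round(r[1],1),round(r[2],1)
def blobs(c,minz=.01):
    W=pts(c);
    for k,m in masks(c).items():
        n,l,st,ce=cv2.connectedComponentsWithStats(m.astype(np.uint8))
        for i in range(1,n):
            if st[i,4]<25: continue
            P=W[(l==i)];P=P[~np.isnan(P[:,0])]
            if len(P)<10 or np.linalg.norm(np.median(P,0)[:2])>.95: continue
            print(k,st[i,4],ce[i].round(),'med',np.median(P,0).round(3),'z',np.percentile(P[:,2],[5,95]).round(3),rect(P))
E
python3 - <<'E'
from h import *
for n in('top','side'):
    c=np.load(n+'0.npy',allow_pickle=True).item(); print(n); blobs(c)
c=np.load('top0.npy',allow_pickle=True).item();W=pts(c)
# tray: region 285..410,205..295
v,u=np.mgrid[:480,:640]
def reg(a,b,cc,d,z0,z1):
    m=(u>a)&(u<b)&(v>cc)&(v<d)&(W[...,2]>z0)&(W[...,2]<z1);return W[m]
for nm,a in dict(tray=(285,412,203,295,.045,.065),rackbase=(432,500,200,285,.003,.02),bar=(335,362,215,280,.024,.034),rail=(470,500,205,280,.05,.075)).items():
    P=reg(*a); print(nm,len(P),rect(P) if len(P)>4 else '')
t=cv2.resize(c['img'][195:300,280:530],None,fx=3.2,fy=3.2,interpolation=cv2.INTER_CUBIC);cv2.imwrite('pics/crop0.png',t[...,::-1])
E
```

```text
top
red 167 [296. 241.] med [0.525 0.173 0.054] z [0.001 0.059] (array([531.6, 175.4]), array([ 14.2, 170.2]), 79.3)
red 288 [306. 244.] med [0.525 0.149 0.006] z [0.001 0.011] (array([525.7, 148.9]), array([ 20.8, 125.6]), 79.0)
red 112 [256. 234.] med [0.54  0.279 0.099] z [0.083 0.104] (array([542.9, 280. ]), array([30.4, 28.4]), 22.0)
red 117 [497. 251.] med [ 0.472 -0.367  0.107] z [0.068 0.131] (array([ 478.8, -380.2]), array([24.3, 49.6]), 24.4)
red 54 [483. 255.] med [ 0.467 -0.34   0.067] z [0.037 0.133] (array([ 467. , -335.3]), array([20.5, 15.9]), 8.1)
red 109 [252. 277.] med [0.423 0.289 0.099] z [0.088 0.105] (array([423.1, 289.9]), array([29. , 26.6]), 41.3)
blue 605 [377. 109.] med [ 0.865 -0.06   0.146] z [0.111 0.173] (array([877.3, -61.1]), array([93.3, 52.4]), 33.0)
blue 231 [189. 225.] med [0.587 0.482 0.031] z [0.024 0.036] (array([589. , 482.2]), array([111.1,  19.3]), 17.0)
blue 85 [489. 215.] med [ 0.57  -0.354  0.112] z [0.081 0.131] (array([ 569.8, -356.4]), array([18.6, 26.2]), 72.6)
blue 48 [475. 219.] med [ 0.565 -0.326  0.066] z [0.042 0.134] (array([ 5
[... 2029 characters left out ...]
6 -0.122  0.032] z [0.011 0.051] (array([ 495.5, -119.7]), array([195.9,  64.5]), 8.9)
blue 442 [403. 329.] med [ 0.567 -0.351  0.097] z [0.042 0.128] (array([ 609. , -268.8]), array([217.9,  51.8]), 63.4)
yel 409 [380. 326.] med [ 0.547 -0.277  0.055] z [-0.002  0.069] (array([ 558. , -235.7]), array([139.4,  67.3]), 66.1)
yel 232 [347. 338.] med [ 0.459 -0.29   0.052] z [-0.001  0.069] (array([ 472.3, -247.3]), array([110. ,  33.4]), 72.2)
tray 840 (array([503.9,  27.6]), array([300.3, 171.8]), 79.4)
rackbase 2244 (array([ 514.7, -312.4]), array([191.1, 246.3]), 86.5)
bar 401 (array([503.7,  39.2]), array([ 72.3, 165.1]), 78.7)
rail 267 (array([ 518.7, -344.7]), array([177. ,  25.5]), 7.9)
```

View pics/crop0.png

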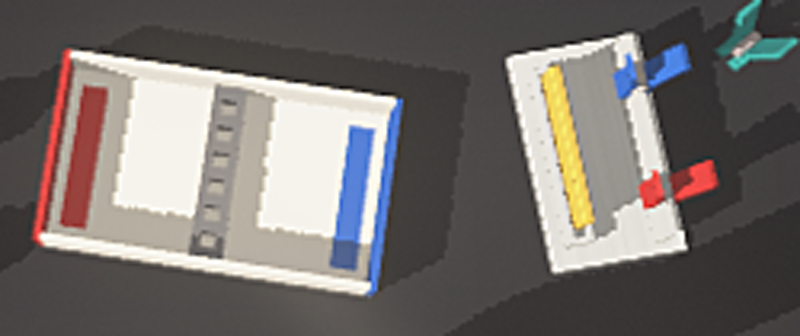

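The crop confirms the choice: divider at about (457,241), blue peg at (484,218), red peg at (490,253). The turquoise look-alike lies outside the rack. Next I measure the gripper body's real extents and refine the rack and divider geometry, because the pegs stand close to where the gripper goes.

```bash
cat > g.py <<'E'
from h import *
from scipy.spatial.transform import Rotation as Ro
s=observe();Rt=Ro.from_euler('xyz',s['tool_rot']).as_matrix()
for n in('side','top'):
    c=np.load(n+'0.npy',allow_pickle=True).item();W=pts(c).reshape(-1,3)
    T=(W-s['tool_pos'])@Rt; T=T[(abs(T[:,0])<.15)&(abs(T[:,1])<.15)&(T[:,2]>-.3)&(T[:,2]<.02)]
    for a in np.arange(-.26,.02,.02):
        P=T[(T[:,2]>=a)&(T[:,2]<a+.02)]
        if len(P)>5: print(n,a.round(2),len(P),'x',P[:,0].min().round(3),P[:,0].max().round(3),'y',P[:,1].min().round(3),P[:,1].max().round(3))
c=np.load('top0.npy',allow_pickle=True).item();W=pts(c);v,u=np.mgrid[:480,:640]
ax=np.array([np.cos(.145),np.sin(.145)]);ay=np.array([-ax[1],ax[0]])
R=W.reshape(-1,3);m=(R[:,1]<-.22)&(R[:,1]>-.42)&(R[:,0]>.38)&(R[:,0]<.65);R=R[m]
for a,b in((.004,.013),(.022,.032),(.058,.069),(.069,.08),(.12,.14)):
    P=R[(R[:,2]>a)&(R[:,2]<b)];print(a,b,len(P),rect(P))
mk=masks(c)
for k in('yel','red','blue'):
    P=W[mk[k]];P=P[(P[:,1]<-.22)&(P[:,1]>-.42)]
    L=np.c_[(P[:,:2]-[.512,-.275])@ax,(P[:,:2]-[.512,-.275])@ay,P[:,2]]
    for a,b in((.03,.05),(.05,.064),(.064,.075),(.075,.1),(.1,.12),(.12,.14)):
        q=L[(L[:,2]>a)&(L[:,2]<b)]
        if len(q)>2: print(k,a,b,len(q),(q.min(0)*1000).round(1),(q.max(0)*1000).round(1))
E
python3 g.py
```

```text
side -0.26 719 x -0.037 0.037 y -0.007 0.042
side -0.24 627 x -0.037 0.039 y -0.007 0.042
side -0.22 644 x -0.039 0.039 y -0.015 0.044
side -0.2 384 x -0.039 0.038 y -0.004 0.044
side -0.18 672 x -0.037 0.037 y -0.046 0.042
side -0.16 202 x -0.036 0.037 y -0.04 0.021
side -0.14 370 x -0.024 0.027 y -0.008 0.022
side -0.12 1886 x -0.037 0.037 y -0.093 0.1
side -0.1 843 x -0.037 0.037 y -0.092 0.099
side -0.08 494 x -0.037 0.038 y -0.083 0.092
side -0.06 34 x -0.012 0.01 y -0.063 0.068
side -0.04 157 x -0.011 0.011 y -0.045 0.069
side -0.02 111 x -0.011 0.011 y -0.059 0.067
top -0.26 149 x -0.029 0.034 y -0.038 -0.018
top -0.24 128 x -0.028 0.031 y -0.038 -0.02
top -0.22 92 x -0.036 0.022 y -0.039 -0.009
top -0.12 84 x 0.026 0.04 y -0.095 0.094
top -0.1 172 x 0.026 0.039 y -0.093 0.092
top -0.08 65 x 0.02 0.039 y -0.087 0.083
0.004 0.013 1899 (array([ 515.3, -320. ]), array([199.9, 268.7]), 89.8)
0.022 0.032 193 (array([ 514.7, -304.8]), array([177.9,  83.1]), 9.0)
0.058 0.069 275 (array([ 515. , -313.1]), array([179.4,  87. ]), 8.8)
0.069 0.08 209 (array([ 507.5, -315. ]), array([159.
[... 296 characters left out ...]
 80.3]
red 0.03 0.05 12 [-60.6 -60.2  33.4] [-44.1 -57.3  48.8]
red 0.05 0.064 14 [-63.1 -82.2  50.6] [-43.  -56.7  63.9]
red 0.064 0.075 16 [-63.1 -80.5  64.6] [-41.  -58.   74.5]
red 0.075 0.1 43 [-63.1 -85.4  75.5] [-41.4 -56.7  99.2]
red 0.1 0.12 42 [-63.6 -93.2 100.1] [-41.6 -49.8 119.8]
red 0.12 0.14 39 [-63.1 -96.8 120.2] [-41.5 -45.1 135. ]
blue 0.03 0.05 11 [ 39.  -59.6  35.5] [ 58.2 -57.7  49.7]
blue 0.05 0.064 12 [ 36.2 -60.7  50.3] [ 55.5 -57.5  63. ]
blue 0.064 0.075 13 [ 36.8 -79.3  65.1] [ 55.3 -58.1  74.1]
blue 0.075 0.1 26 [ 36.4 -84.   75.4] [ 57.  -55.8  98.5]
blue 0.1 0.12 36 [ 36.7 -91.9 100.3] [ 59.2 -49.7 120. ]
blue 0.12 0.14 39 [ 37.  -97.2 120.4] [ 58.8 -44.8 139.9]
```

```bash
cat >> h.py <<'E'
from scipy.spatial.transform import Rotation as Ro
def to(x,y,z,yaw):
    s=observe();R=Ro.from_euler('xyz',s['tool_rot']).as_matrix()
    d=R.T@(np.array([x,y,z])-s['tool_pos']); tw=-(yaw-s['tool_rot'][2]); tw=(tw+np.pi/2)%np.pi-np.pi/2
    print('shift',d.round(4),'twist',round(tw,4),'q6',s['qpos'][5].round(2))
def st():
    s=observe();print(round(s['time'],2),s['tool_pos'].round(4),s['tool_rot'].round(4),'F',s['contact_force'].round(2),'op',round(s['opening'],4),'g',round(s['grip_force'],1))
E
python3 -c "
from h import *
to(.5098,-.2753,.18,.148)"
```

```text
shift [ 0.4147 -0.12    0.0464] twist 0.1298 q6 -0.15
```

step_arm(
  plan=[
    [0.3, 0.4147, -0.12, 0.0, 0.13],
    [0.3, 0.4147, -0.12, 0.0, 0.13],
    [0.3, 0.4147, -0.12, 0.0, 0.13],
    [0.3, 0.4147, -0.12, 0.0, 0.13],
    [0.3, 0.4147, -0.12, 0.0, 0.13],
    [0.3, 0.4147, -0.12, 0.0, 0.13],
    [0.3, 0.4147, -0.12, 0.0, 0.13],
    [0.3, 0.4147, -0.12, 0.0, 0.13],
    [0.3, 0.4147, -0.12, 0.0, 0.13],
    [0.3, 0.4147, -0.12, 0.046, 0.13],
    [0.3, 0.4147, -0.12, 0.046, 0.13],
    [0.3, 0.4147, -0.12, 0.046, 0.13],
    [0.3, 0.4147, -0.12, 0.046, 0.13],
  ],
  grip_force=40,
)

```text
time: 1.72
tool_pos: [0.5103, -0.2767, 0.1825]
tool_rot: [3.139, -0.002, 0.147]
contact_force: [0.6, 0.7, -0.5]
opening: 0.032
grip_force: 0.0
```

```bash
python3 -c "
from h import *
st();to(.5098,-.2753,.057,.148)"
```

```text
1.73 [ 0.5103 -0.2767  0.1825] [ 3.1394e+00 -2.1000e-03  1.4710e-01] F [ 0.59  0.67 -0.53] op 0.032 g 0.0
shift [-0.0006 -0.0017  0.1255] twist -0.0009 q6 0.79
```

step_arm(
  plan=[
    [0.3, -0.0005, -0.0015, 0.03, 0],
    [0.3, -0.0005, -0.0015, 0.055, 0],
    [0.3, -0.0005, -0.0015, 0.055, 0],
  ],
)

```text
time: 2.1
tool_pos: [0.5086, -0.2741, 0.1252]
tool_rot: [-3.14, 0.002, 0.148]
contact_force: [-0.3, 0.3, 0.4]
opening: 0.0319
grip_force: 0.0
```

```bash
python3 -c "
from h import *
st();to(.5098,-.2753,.057,.148)
c=read_camera('top');t=cv2.resize(c['img'][180:300,400:540],None,fx=4,fy=4,interpolation=cv2.INTER_CUBIC);cv2.imwrite('pics/pre.png',t[...,::-1])
c=read_camera('side');t=cv2.resize(c['img'][250:400,310:460],None,fx=4,fy=4,interpolation=cv2.INTER_CUBIC);cv2.imwrite('pics/pre2.png',t[...,::-1])
"
```

```text
2.1 [ 0.5086 -0.2741  0.1252] [-3.1401e+00  1.6000e-03  1.4770e-01] F [-0.31  0.31  0.45] op 0.0319 g 0.0
shift [0.0011 0.0015 0.0682] twist -0.0003 q6 0.8
```

View pics/pre2.png

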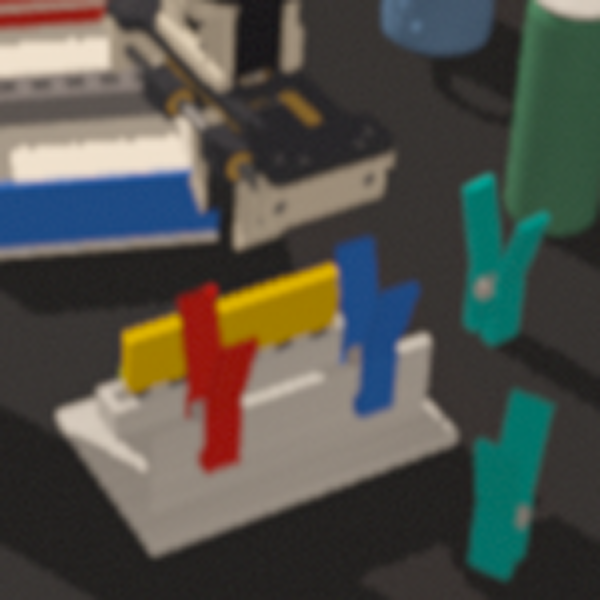

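```bash
python3 -c "
from h import *
ax=np.array([np.cos(.148),np.sin(.148)]);ay=np.array([-ax[1],ax[0]])
M=[]
for i in range(6):
    c=read_camera('top' if i%2 else 'side');M.append(observe()['tool_pos'])
    W=pts(c).reshape(-1,3)
    L=np.c_[(W[:,:2]-[.512,-.275])@ax,(W[:,:2]-[.512,-.275])@ay,W[:,2]]
    q=L[(abs(L[:,0])<.06)&(L[:,1]<-.05)&(L[:,1]>-.11)&(L[:,2]>.195)&(L[:,2]<.26)]
    if len(q)>20:print(i,len(q),np.percentile(q,[1,99],axis=0).round(4).tolist())
print(np.mean(M,0).round(4),np.std(M,0).round(4))
"
```

```text
0 805 [[-0.0392, -0.0988, 0.196], [0.0334, -0.0511, 0.2371]]
1 28 [[-0.0312, -0.0719, 0.2057], [-0.0238, -0.0503, 0.2366]]
2 809 [[-0.0389, -0.0988, 0.1958], [0.0337, -0.0508, 0.237]]
3 25 [[-0.0313, -0.0716, 0.2057], [-0.0234, -0.0506, 0.2372]]
4 808 [[-0.0394, -0.0988, 0.1958], [0.0337, -0.0508, 0.2368]]
5 27 [[-0.0313, -0.0715, 0.2052], [-0.0242, -0.0503, 0.2347]]
[ 0.5098 -0.2748  0.1271] [0.0002 0.0002 0.0003]
```

step_arm(
  plan=[
    [0.3, 0.0005, 0.0005, 0.03, 0],
    [0.3, 0.0005, 0.0005, 0.05, 0],
    [0.3, 0.0005, 0.0005, 0.06, 0],
    [0.3, 0.0005, 0.0005, 0.065, 0],
    [0.3, 0.0005, 0.0005, 0.07, 0],
    [0.3, 0.0005, 0.0005, 0.07, 0],
  ],
)

```text
time: 3.25
tool_pos: [0.5098, -0.2748, 0.0559]
tool_rot: [3.141, -0.0, 0.148]
contact_force: [-0.4, 0.9, -0.4]
opening: 0.0317
grip_force: 0.0
```

step_arm(
  plan=[
    [1, 0, 0, 0, 0],
    [1, 0, 0, 0, 0],
    [1, 0, 0, 0, 0],
    [1, 0, 0, 0, 0],
    [1, 0, 0, 0, 0],
  ],
)

```text
time: 3.88
tool_pos: [0.5099, -0.2748, 0.0559]
tool_rot: [3.141, -0.0, 0.148]
contact_force: [0.2, 0.3, 2.3]
opening: 0.0097
grip_force: 40.0
```

step_arm(
  plan=[
    [1, 0, 0, -0.02, 0],
    [1, 0, 0, -0.05, 0],
    [1, 0, 0, -0.1, 0],
    [1, 0, 0, -0.11, 0],
    [1, 0, 0, -0.11, 0],
  ],
)

```text
time: 4.5
tool_pos: [0.5097, -0.2748, 0.1657]
tool_rot: [3.141, -0.0, 0.148]
contact_force: [0.1, 0.5, -1.0]
opening: 0.0093
grip_force: 40.0
```

```bash
python3 -c "
from h import *
st()
c=read_camera('top');blobs(c)
for n in ['top','side']:
  c=read_camera(n);W=pts(c);m=masks(c)['yel'];P=W[m];P=P[(abs(P[:,1]+.275)<.1)&(abs(P[:,0]-.51)<.1)];print(n,len(P),rect(P),P.min(0),P.max(0))
to(.504,.028,.166,-.185)
"
```

```text
4.5 [ 0.5097 -0.2748  0.1657] [ 3.1411e+00 -3.0000e-04  1.4780e-01] F [ 0.08  0.52 -0.97] op 0.0093 g 40.0
red 169 [296. 241.] med [0.525 0.173 0.054] z [-0.    0.06] (array([531.2, 176. ]), array([ 14.4, 168.8]), 79.3)
red 283 [306. 243.] med [0.527 0.149 0.006] z [-0.     0.011] (array([525.9, 148.9]), array([ 20.2, 126.5]), 79.4)
red 112 [256. 234.] med [0.541 0.279 0.1  ] z [0.086 0.105] (array([542.8, 280. ]), array([30.6, 28.3]), 20.4)
red 34 [497. 248.] med [ 0.479 -0.367  0.109] z [0.094 0.13 ] (array([ 479., -367.]), array([12. , 16.8]), 55.4)
red 110 [252. 277.] med [0.422 0.289 0.099] z [0.083 0.104] (array([423. , 289.5]), array([28.8, 29. ]), 80.4)
blue 603 [377. 109.] med [ 0.865 -0.06   0.145] z [0.113 0.173] (array([878.7, -60.3]), array([96. , 53.1]), 31.0)
blue 232 [189. 225.] med [0.587 0.481 0.031] z [0.024 0.037] (array([588.3, 482.4]), array([109.6,  18.5]), 16.7)
blue 160 [400. 255.] med [ 0.476 -0.115  0.052] z [0.026 0.059] (array([ 476.1, -115.7]), array([  6. , 166.3]), 79.5)
blue 197 [390. 250.] med [ 0.501 -0.095  0.006] z [0.001 0.011] (array([492.5, -93. ]), array([ 19.9, 100.6]), 79.6)
blue 1538 [ 82. 275.] med [0.449 0.775 0.06 ] z [0.038 0.067] (array([446.1, 807.9]), array([187.2, 123. ]), 16.8)
blue 110 [221. 285.] med [0.404 0.375 0.099] z [0.087 0.105] (array([404.6, 375.8]), array([29.7, 27.3]), 89.2)
top 3 (array([ 577.6, -261.9]), array([1.8, 4.5]), 43.2) [ 0.5766767  -0.26290743  0.17461918] [ 0.57977314 -0.25961412  0.17701452]
side 589 (array([ 510.6, -279.5]), array([141.7,  17.9]), 11.1) [ 0.44122713 -0.29628453  0.13215816] [ 0.58071109 -0.26752507  0.17945528]
shift [ 0.0396 -0.2996 -0.0015] twist 0.3328 q6 0.8
```

```bash
cat > bar.py <<'E'
from h import *
th=-.185;ax=np.array([np.cos(th),np.sin(th)]);ay=np.array([-ax[1],ax[0]]);o=np.array([.504,.028])
for n in('top','side'):
    L=[]
    for i in range(4):
        c=read_camera(n);W=pts(c).reshape(-1,3);L.append(np.c_[(W[:,:2]-o)@ax,(W[:,:2]-o)@ay,W[:,2]])
    L=np.concatenate(L)*1000
    b=L[(abs(L[:,2]-29)<3)&(abs(L[:,0])<78)&(abs(L[:,1])<22)]
    print(n,'bar y',np.percentile(b[:,1],[.5,2,98,99.5]).round(1),'z',np.median(b[:,2]).round(1))
    for s in(-1,1):
        q=b[(s*b[:,0]>40)]; print('  edges x side',s,np.percentile(q[:,1],[1,99]).round(1))
    # rim
    r=L[(abs(L[:,2]-55)<4)&(abs(L[:,0])<92)&(abs(L[:,1])<158)]
    print('  rim x',np.percentile(r[:,0],[.3,99.7]).round(1),'y',np.percentile(r[:,1],[.3,99.7]).round(1),rect(r/1000))
    h=L[(abs(L[:,1])<9)&(abs(L[:,0])<78)]
    bins=np.arange(-76,77,2);k=np.digitize(h[:,0],bins)
    print('  ',[(int(bins[i-1]+1),int(np.median(h[k==i][:,2]))) for i in range(1,len(bins)) if (k==i).sum()>2])
    # intensity profile along bar
    g=cv2.cvtColor(c['img'],cv2.COLOR_RGB2GRAY).astype(np.float32)
    pr=[]
    xs=np.arange(-76,77,2.)
    for x in xs:
        v=[]
        for y in np.arange(-8,9,2.):
            p=np.r_[o+ax*x/1000+ay*y/1000,.029];q=c['R']@p+c['t'];v.append(cv2.remap(g,np.float32([[c['fx']*q[0]/q[2]+c['cx']]]),np.float32([[c['fy']*q[1]/q[2]+c['cy']]]),cv2.INTER_LINEAR)[0,0])
        pr.append(int(np.mean(v)))
    print('  I',list(zip(xs.astype(int).tolist(),pr)))
print((-c['R'].T@c['t']).round(2))
E
python3 bar.py
```

```text
top bar y [-14.9 -14.5  14.5  14.7] z 29.0
  edges x side -1 [-13.4  14.7]
  edges x side 1 [-14.8  14.5]
  rim x [-85.7  85.2] y [-150.1  149.9] (array([-0.2, -0.1]), array([171.3, 300.6]), 0.0)
   [(-67, 29), (-63, 29), (-61, 7), (-59, 12), (-57, 5), (-55, 21), (-53, 22), (-51, 25), (-49, 29), (-47, 29), (-45, 29), (-43, 30), (-41, 30), (-39, 5), (-37, 6), (-35, 6), (-33, 5), (-31, 5), (-29, 21), (-27, 28), (-25, 29), (-23, 28), (-21, 28), (-19, 27), (-17, 28), (-15, 9), (-13, 5), (-11, 6), (-9, 7), (-7, 8), (-5, 25), (-3, 28), (-1, 29), (1, 29), (3, 29), (5, 28), (9, 23), (11, 5), (13, 7), (15, 10), (17, 5), (19, 23), (21, 29), (23, 30), (25, 28), (27, 29), (29, 26), (31, 29), (33, 7), (35, 6), (37, 6), (39, 5), (41, 19), (43, 21), (45, 30), (47, 28), (49, 28), (51, 28), (53, 26), (55, 27), (57, 29), (59, 3), (61, 7), (63, 8), (65, 10), (67, 19), (69, 29), (71, 31), (73, 29), (75, 29)]
  I [(-76, 83), (-74, 82), (-72, 81), (-70, 82), (-68, 87), (-66, 96), (-64, 107), (-62, 118), (-60, 136), (-58, 133), (-56, 131), (-54, 130), (-52, 148), (-50, 150), (-48, 149), (-46, 149), (-44, 1
[... 1841 characters left out ...]
4, 126), (-42, 122), (-40, 118), (-38, 117), (-36, 117), (-34, 120), (-32, 125), (-30, 132), (-28, 138), (-26, 140), (-24, 140), (-22, 137), (-20, 132), (-18, 125), (-16, 121), (-14, 119), (-12, 119), (-10, 121), (-8, 125), (-6, 130), (-4, 136), (-2, 139), (0, 139), (2, 137), (4, 131), (6, 125), (8, 121), (10, 119), (12, 118), (14, 120), (16, 125), (18, 132), (20, 138), (22, 140), (24, 140), (26, 137), (28, 131), (30, 125), (32, 120), (34, 117), (36, 117), (38, 120), (40, 125), (42, 131), (44, 137), (46, 140), (48, 140), (50, 137), (52, 131), (54, 124), (56, 120), (58, 119), (60, 120), (62, 122), (64, 126), (66, 133), (68, 137), (70, 139), (72, 141), (74, 146), (76, 157)]
[ 0.11 -1.21  0.91]
```

```bash
python3 -c "
from h import *
to(.502,.0284,.166,-.185)"
```

```text
shift [ 0.037  -0.301  -0.0005] twist 0.3328 q6 0.8
```

step_arm(
  plan=[
    [1, 0.006, -0.05, 0, 0.05],
    [1, 0.012, -0.1, 0, 0.11],
    [1, 0.018, -0.15, 0, 0.17],
    [1, 0.024, -0.2, 0, 0.22],
    [1, 0.031, -0.25, 0, 0.28],
    [1, 0.037, -0.3, 0, 0.333],
    [1, 0.037, -0.3, 0, 0.333],
    [1, 0.037, -0.3, 0, 0.333],
    [1, 0.037, -0.3, 0.04, 0.333],
    [1, 0.037, -0.3, 0.07, 0.333],
    [1, 0.037, -0.3, 0.075, 0.333],
    [1, 0.037, -0.3, 0.075, 0.333],
    [1, 0.037, -0.3, 0.075, 0.333],
  ],
)

```text
time: 6.68
tool_pos: [0.5032, 0.0269, 0.092]
tool_rot: [-3.142, -0.003, -0.186]
contact_force: [0.3, -0.7, -1.3]
opening: 0.0097
grip_force: 40.0
```

```bash
cat > lk.py <<'E'
from h import *
import sys
th=-.185;ax=np.array([np.cos(th),np.sin(th)]);ay=np.array([-ax[1],ax[0]]);o=np.array([.504,.028])
M=[];Y={'top':[],'side':[]}
for i in range(4):
    for n in('side','top'):
        c=read_camera(n);s=observe();M.append(np.r_[s['tool_pos'],s['tool_rot'][2]])
        W=pts(c);P=W[masks(c)['yel']];P=P[(abs(P[:,1]-.028)<.1)&(abs(P[:,0]-.5)<.1)];Y[n].append(np.c_[(P[:,:2]-o)@ax,(P[:,:2]-o)@ay,P[:,2]])
        if n=='side' and i==0: cv2.imwrite(f'pics/{sys.argv[1]}.png',cv2.resize(c['img'][220:330,270:390],None,fx=5,fy=5,interpolation=cv2.INTER_CUBIC)[...,::-1])
print('tcp',np.mean(M,0).round(4),np.std(M,0).round(4))
for n in Y:
    q=np.concatenate(Y[n])*1000
    if len(q)>20:print(n,len(q),np.percentile(q,[1,99],axis=0).round(1).tolist(),rect(q/1000))
st();to(.502,.0284,.055,-.185)
E
python3 lk.py ins1
```

```text
tcp [ 0.5026  0.0273  0.0914 -0.1852] [0.0003 0.0001 0.0003 0.0002]
side 2143 [[-66.9, -14.8, 66.3], [67.6, 0.2, 106.0]] (array([  7.5, -11.5]), array([ 98.8, 130.9]), 50.1)
7.08 [0.5022 0.0275 0.0909] [ 3.1415e+00 -3.0000e-04 -1.8500e-01] F [-0.66  0.2  -1.06] op 0.0095 g 40.0
shift [-0.0004 -0.0009  0.0359] twist 0.0 q6 1.66
```

View pics/ins1.png

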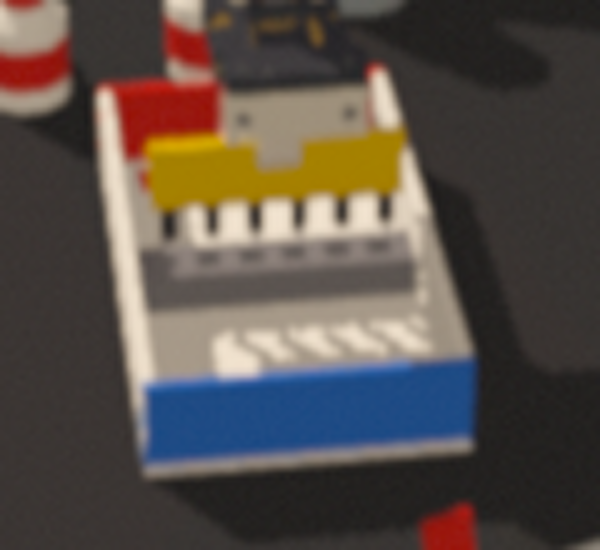

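step_arm(
  plan=[
    [1, -0.0008, -0.001, 0.0, 0],
    [1, -0.0008, -0.001, 0.008, 0],
    [1, -0.0008, -0.001, 0.012, 0],
    [1, -0.0008, -0.001, 0.015, 0],
    [1, -0.0008, -0.001, 0.018, 0],
    [1, -0.0008, -0.001, 0.02, 0],
    [1, -0.0008, -0.001, 0.02, 0],
  ],
)

```text
time: 7.95
tool_pos: [0.5015, 0.0285, 0.0706]
tool_rot: [3.141, 0.0, -0.185]
contact_force: [1.0, -0.1, -0.9]
opening: 0.01
grip_force: 40.0
```

step_arm(
  plan=[
    [1, 0, 0, 0.004, 0],
    [1, 0, 0, 0.008, 0],
    [1, 0, 0, 0.011, 0],
    [1, 0, 0, 0.0135, 0],
    [1, 0, 0, 0.0135, 0],
  ],
)

```text
time: 8.57
tool_pos: [0.5014, 0.0285, 0.057]
tool_rot: [3.141, 0.0, -0.185]
contact_force: [-0.2, -0.3, -1.1]
opening: 0.0096
grip_force: 40.0
```

step_arm(
  plan=[
    [1, 0, 0, 0.001, 0],
    [1, 0, 0, 0.002, 0],
    [1, 0, 0, 0.003, 0],
    [1, 0, 0, 0.003, 0],
  ],
)

```text
time: 9.07
tool_pos: [0.5017, 0.0285, 0.055]
tool_rot: [3.141, -0.001, -0.185]
contact_force: [-2.7, -0.1, 6.9]
opening: 0.0096
grip_force: 40.0
```

step_arm(
  plan=[
    [0.3, 0, 0, 0, 0],
    [0.3, 0, 0, 0, 0],
    [0.3, 0, 0, 0, 0],
    [0.3, 0, 0, -0.03, 0],
    [0.3, 0, 0, -0.08, 0],
    [-0.4, 0, 0, -0.14, 0],
    [-0.4, 0, 0, -0.18, 0],
    [-0.4, 0, 0, -0.18, 0],
  ],
)

```text
time: 10.07
tool_pos: [0.5032, 0.0284, 0.2374]
tool_rot: [-3.141, -0.007, -0.185]
contact_force: [0.8, -0.3, -1.5]
opening: 0.0571
grip_force: 0.0
```

```bash
python3 lk.py ins2; python3 -c "
from h import *
c=read_camera('top');blobs(c)
W=pts(c)
for n,(u,v) in dict(a=(256,234),b=(252,277),c=(221,285)).items():
    P=W[v-9:v+10,u-9:u+10].reshape(-1,3);P=P[abs(P[:,2]-.1)<.006];print(n,rect(P),np.median(P[:,2]))
"
```

```text
tcp [ 0.5011  0.0286  0.2332 -0.1852] [0.0004 0.     0.0008 0.    ]
top 232 [[-47.9, -3.4, 61.0], [6.7, 4.4, 76.4]] (array([-20.1,   0.5]), array([ 7.9, 56.7]), 89.9)
side 2582 [[-67.9, -13.6, 5.2], [65.5, 97.3, 69.6]] (array([-5.4, 39.9]), array([136.2, 120.4]), 5.1)
10.47 [0.5012 0.0286 0.2332] [ 3.1413e+00  2.0000e-03 -1.8520e-01] F [ 0.27  0.07 -0.33] op 0.064 g 0.0
shift [ 0.0012 -0.      0.1782] twist -0.0002 q6 1.66
red 185 [296. 241.] med [0.526 0.173 0.053] z [0.001 0.06 ] (array([531.6, 175.6]), array([ 14.6, 169.7]), 79.4)
red 216 [304. 249.] med [0.507 0.152 0.006] z [0.    0.012] (array([525.5, 149.3]), array([ 20.1, 128.4]), 79.8)
red 112 [256. 234.] med [0.541 0.279 0.099] z [0.081 0.105] (array([541.8, 280.2]), array([29.9, 28.2]), 86.6)
red 108 [497. 251.] med [ 0.472 -0.368  0.108] z [0.065 0.131] (array([ 479.2, -382. ]), array([23.7, 53.9]), 26.4)
red 53 [483. 255.] med [ 0.468 -0.34   0.068] z [0.039 0.13 ] (array([ 467.1, -335.7]), array([20.1, 15.2]), 11.6)
red 110 [252. 277.] med [0.423 0.289 0.1  ] z [0.083 0.105] (array([422.9, 289.6]), array([29.1, 26.8]), 
[... 553 characters left out ...]
), array([  6., 169.]), 79.2)
blue 221 [390. 254.] med [ 0.487 -0.094  0.006] z [0.    0.011] (array([493., -93.]), array([ 19.6, 102.2]), 79.5)
blue 1538 [ 82. 275.] med [0.449 0.774 0.06 ] z [0.038 0.067] (array([446.4, 808.5]), array([186.9, 121.5]), 16.4)
blue 109 [221. 285.] med [0.404 0.374 0.1  ] z [0.088 0.105] (array([405.6, 376.2]), array([31.2, 26.2]), 62.6)
yel 57 [347. 253.] med [0.485 0.032 0.069] z [0.064 0.076] (array([483.6,  32.4]), array([ 7.8, 53.6]), 79.2)
a (array([543.1, 280.4]), array([30.2, 30.4]), 59.4) 0.09886475790503443
b (array([424.5, 289.9]), array([29.9, 29.9]), 66.0) 0.10006213441775756
c (array([406.1, 375.7]), array([30.1, 30.2]), 46.9) 0.09984839176739799
```

View pics/ins2.png

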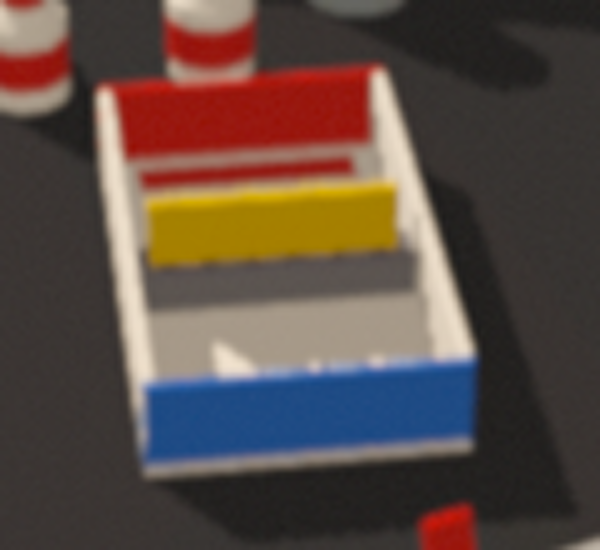

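Divider is home: its top reads 69 mm, level and in line with the bar. There are three bottles: red at (.543,.280) and (.4245,.290), blue at (.406,.376). I'll take the farther red one first.

```bash
python3 -c "
from h import *
to(.5431,.2804,.066,-.185)"
```

```text
shift [-0.005  -0.2553  0.1674] twist -0.0002 q6 1.66
```

step_arm(
  plan=[
    [-0.4, -0.005, -0.255, 0, 0],
    [-0.4, -0.005, -0.255, 0, 0],
    [-0.4, -0.005, -0.255, 0, 0],
    [-0.4, -0.005, -0.255, 0, 0],
    [-0.4, -0.005, -0.255, 0, 0],
    [-0.4, -0.005, -0.255, 0, 0],
    [-0.4, -0.005, -0.255, 0.06, 0],
    [-0.4, -0.005, -0.255, 0.11, 0],
    [-0.4, -0.005, -0.255, 0.15, 0],
    [-0.4, -0.005, -0.255, 0.167, 0],
    [-0.4, -0.005, -0.255, 0.167, 0],
    [1, -0.005, -0.255, 0.167, 0],
    [1, -0.005, -0.255, 0.167, 0],
    [1, -0.005, -0.255, 0.167, 0],
    [1, -0.005, -0.255, 0.167, 0],
    [1, -0.005, -0.255, 0.167, 0],
  ],
  grip_force=30,
)

```text
time: 12.52
tool_pos: [0.5439, 0.2803, 0.0677]
tool_rot: [-3.141, -0.001, -0.185]
contact_force: [-0.3, -0.5, 4.1]
opening: 0.032
grip_force: 30.0
```

step_arm(
  plan=[
    [1, 0, 0, -0.03, 0],
    [1, 0, 0, -0.07, 0],
    [1, 0, 0, -0.1, 0],
    [1, 0, 0, -0.1, 0],
    [1, 0, 0, -0.1, 0],
  ],
)

```text
time: 13.15
tool_pos: [0.5427, 0.2798, 0.1653]
tool_rot: [3.14, 0.003, -0.185]
contact_force: [-0.9, -1.2, -3.2]
opening: 0.0313
grip_force: 30.0
```

```bash
python3 -c "
from h import *
st()
to(.5585,.0911,.073,-.185)"
```

```text
13.15 [0.5427 0.2798 0.1653] [ 3.140e+00  2.500e-03 -1.852e-01] F [-0.88 -1.21 -3.18] op 0.0313 g 30.0
shift [0.0505 0.1824 0.0925] twist -0.0002 q6 2.11
```

step_arm(
  plan=[
    [1, 0.015, 0.05, 0, 0],
    [1, 0.03, 0.1, 0, 0],
    [1, 0.042, 0.15, 0, 0],
    [1, 0.0505, 0.182, 0, 0],
    [1, 0.0505, 0.182, 0, 0],
    [1, 0.0505, 0.182, 0, 0],
    [1, 0.0505, 0.182, 0.04, 0],
    [1, 0.0505, 0.182, 0.07, 0],
    [1, 0.0505, 0.182, 0.085, 0],
    [1, 0.0505, 0.182, 0.091, 0],
    [1, 0.0505, 0.182, 0.093, 0],
    [1, 0.0505, 0.182, 0.093, 0],
    [1, 0.0505, 0.182, 0.093, 0],
  ],
)

```text
time: 14.78
tool_pos: [0.5602, 0.0919, 0.075]
tool_rot: [-3.141, -0.002, -0.185]
contact_force: [-0.4, -0.2, -1.5]
opening: 0.0314
grip_force: 30.0
```

step_arm(
  plan=[
    [1, 0, 0, 0.001, 0],
    [1, 0, 0, 0.002, 0],
    [1, 0, 0, 0.003, 0],
    [1, 0, 0, 0.003, 0],
  ],
)

```text
time: 15.28
tool_pos: [0.56, 0.0919, 0.0727]
tool_rot: [-3.141, -0.001, -0.185]
contact_force: [-3.5, 0.3, 8.6]
opening: 0.0316
grip_force: 30.0
```

step_arm(
  plan=[
    [-0.4, 0, 0, -0.001, 0],
    [-0.4, 0, 0, -0.001, 0],
    [-0.4, 0, 0, -0.001, 0],
    [-0.4, 0, 0, -0.001, 0],
    [-0.4, 0, 0, -0.04, 0],
    [-0.4, 0, 0, -0.09, 0],
    [-0.4, 0, 0, -0.12, 0],
    [-0.4, 0, 0, -0.12, 0],
  ],
)

```text
time: 16.27
tool_pos: [0.5611, 0.092, 0.1937]
tool_rot: [-3.141, -0.005, -0.185]
contact_force: [-0.6, -0.2, -0.1]
opening: 0.0643
grip_force: 0.0
```

```bash
cat > caps.py <<'E'
from h import *
c=read_camera('top');W=pts(c);mk=masks(c)
for k in('red','blue'):
    n,l,s,ce=cv2.connectedComponentsWithStats((mk[k]&(abs(W[...,2]-.1)<.009)).astype(np.uint8))
    for i in range(1,n):
        if s[i,4]<30: continue
        u,v=ce[i].astype(int)
        P=W[v-9:v+10,u-9:u+10].reshape(-1,3);P=P[abs(P[:,2]-np.median(W[l==i][:,2]))<.006];print(k,ce[i].round(),rect(P),np.median(P[:,2]).round(3))
E
python3 caps.py; python3 -c "
from h import *
st();to(.4245,.2899,.067,-.185)"
```

```text
red [324. 227.] (array([554.3,  92.7]), array([29.3, 20.3]), 79.0) 0.105
red [252. 277.] (array([424.1, 289.6]), array([30.1, 29.7]), 21.2) 0.099
blue [220. 285.] (array([405.9, 375.9]), array([30.4, 29.9]), 89.5) 0.099
16.32 [0.56   0.0919 0.1918] [-3.1413e+00 -1.7000e-03 -1.8520e-01] F [-0.21 -0.95 -0.27] op 0.0643 g 0.0
shift [-0.1698 -0.1696  0.1245] twist -0.0002 q6 1.78
```

step_arm(
  plan=[
    [-0.4, -0.17, -0.1695, 0, 0],
    [-0.4, -0.17, -0.1695, 0, 0],
    [-0.4, -0.17, -0.1695, 0, 0],
    [-0.4, -0.17, -0.1695, 0, 0],
    [-0.4, -0.17, -0.1695, 0, 0],
    [-0.4, -0.17, -0.1695, 0, 0],
    [-0.4, -0.17, -0.1695, 0.05, 0],
    [-0.4, -0.17, -0.1695, 0.09, 0],
    [-0.4, -0.17, -0.1695, 0.115, 0],
    [-0.4, -0.17, -0.1695, 0.1255, 0],
    [-0.4, -0.17, -0.1695, 0.1255, 0],
    [1, -0.17, -0.1695, 0.1255, 0],
    [1, -0.17, -0.1695, 0.1255, 0],
    [1, -0.17, -0.1695, 0.1255, 0],
    [1, -0.17, -0.1695, 0.1255, 0],
    [1, -0.17, -0.1695, 0.1255, 0],
  ],
  grip_force=30,
)

```text
time: 18.32
tool_pos: [0.4241, 0.2901, 0.066]
tool_rot: [-3.141, -0.001, -0.185]
contact_force: [-0.5, 0.8, 3.5]
opening: 0.0313
grip_force: 30.2
```

step_arm(
  plan=[
    [1, 0, 0, -0.03, 0],
    [1, 0, 0, -0.07, 0],
    [1, 0, 0, -0.1, 0],
    [1, 0, 0, -0.1, 0],
    [1, 0, 0, -0.1, 0],
  ],
)

```text
time: 18.95
tool_pos: [0.423, 0.2894, 0.1642]
tool_rot: [3.14, 0.002, -0.185]
contact_force: [0.0, 0.4, -3.5]
opening: 0.0314
grip_force: 30.4
```

```bash
python3 -c "
from h import *
read_camera('top');st();to(.4759,.1065,.073,-.185)"; python3 caps.py
```

```text
19.0 [0.4228 0.2893 0.1639] [ 3.1395e+00  2.6000e-03 -1.8520e-01] F [-0.41  0.22 -2.18] op 0.0314 g 30.4
shift [0.086  0.1697 0.0911] twist -0.0002 q6 2.21
red [323. 226.] (array([559. ,  91.9]), array([27.5, 29.5]), 88.5) 0.105
blue [220. 286.] (array([402.8, 377.1]), array([30.5, 23.2]), 66.7) 0.099
```

step_arm(
  plan=[
    [1, 0.025, 0.05, 0, 0],
    [1, 0.05, 0.1, 0, 0],
    [1, 0.075, 0.15, 0, 0],
    [1, 0.086, 0.17, 0, 0],
    [1, 0.086, 0.17, 0, 0],
    [1, 0.086, 0.17, 0, 0],
    [1, 0.086, 0.17, 0.04, 0],
    [1, 0.086, 0.17, 0.07, 0],
    [1, 0.086, 0.17, 0.085, 0],
    [1, 0.086, 0.17, 0.09, 0],
    [1, 0.086, 0.17, 0.093, 0],
    [1, 0.086, 0.17, 0.094, 0],
    [1, 0.086, 0.17, 0.094, 0],
  ],
)

```text
time: 20.68
tool_pos: [0.4773, 0.107, 0.0721]
tool_rot: [-3.141, -0.001, -0.185]
contact_force: [0.2, -0.3, -2.1]
opening: 0.0313
grip_force: 30.4
```

step_arm(
  plan=[
    [1, 0, 0, 0.001, 0],
    [1, 0, 0, 0.002, 0],
    [1, 0, 0, 0.002, 0],
  ],
)

```text
time: 21.05
tool_pos: [0.4775, 0.107, 0.0709]
tool_rot: [-3.141, -0.002, -0.185]
contact_force: [-3.1, 0.6, 8.4]
opening: 0.0317
grip_force: 30.6
```

step_arm(
  plan=[
    [-0.4, 0, 0, -0.001, 0],
    [-0.4, 0, 0, -0.001, 0],
    [-0.4, 0, 0, -0.001, 0],
    [-0.4, 0, 0, -0.001, 0],
    [-0.4, 0, 0, -0.04, 0],
    [-0.4, 0, 0, -0.09, 0],
    [-0.4, 0, 0, -0.12, 0],
    [-0.4, 0, 0, -0.12, 0],
  ],
)

```text
time: 22.05
tool_pos: [0.4784, 0.107, 0.1919]
tool_rot: [-3.14, -0.005, -0.185]
contact_force: [0.2, 0.7, -0.3]
opening: 0.0644
grip_force: 0.0
```

```bash
python3 caps.py; python3 -c "
from h import *
st();to(.406,.3758,.066,-.185)"
```

```text
blue [220. 285.] (array([406. , 376.7]), array([30.6, 28.8]), 1.0) 0.1
22.1 [0.4773 0.1069 0.1902] [-3.1413e+00 -1.6000e-03 -1.8520e-01] F [-0.43  0.36 -0.34] op 0.0643 g 0.0
shift [-0.1198 -0.2511  0.124 ] twist -0.0002 q6 1.82
```

step_arm(
  plan=[
    [-0.4, -0.12, -0.251, 0, 0],
    [-0.4, -0.12, -0.251, 0, 0],
    [-0.4, -0.12, -0.251, 0, 0],
    [-0.4, -0.12, -0.251, 0, 0],
    [-0.4, -0.12, -0.251, 0, 0],
    [-0.4, -0.12, -0.251, 0, 0],
    [-0.4, -0.12, -0.251, 0.0, 0],
    [-0.4, -0.12, -0.251, 0.05, 0],
    [-0.4, -0.12, -0.251, 0.09, 0],
    [-0.4, -0.12, -0.251, 0.115, 0],
    [-0.4, -0.12, -0.251, 0.125, 0],
    [-0.4, -0.12, -0.251, 0.125, 0],
    [1, -0.12, -0.251, 0.125, 0],
    [1, -0.12, -0.251, 0.125, 0],
    [1, -0.12, -0.251, 0.125, 0],
    [1, -0.12, -0.251, 0.125, 0],
    [1, -0.12, -0.251, 0.125, 0],
  ],
)

```text
time: 24.22
tool_pos: [0.4058, 0.3763, 0.0653]
tool_rot: [-3.14, -0.001, -0.185]
contact_force: [-0.4, 2.5, 4.3]
opening: 0.0319
grip_force: 30.9
```

step_arm(
  plan=[
    [1, 0, 0, -0.03, 0],
    [1, 0, 0, -0.07, 0],
    [1, 0, 0, -0.12, 0],
    [1, 0, 0, -0.12, 0],
    [1, 0, 0, -0.12, 0],
  ],
)

```text
time: 24.85
tool_pos: [0.4046, 0.3751, 0.1835]
tool_rot: [3.14, 0.002, -0.185]
contact_force: [0.6, -0.7, -2.5]
opening: 0.0316
grip_force: 30.8
```

```bash
python3 -c "
from h import *
read_camera('top');st();to(.5321,-.0505,.073,-.185)"; python3 caps.py
```

```text
24.9 [0.4044 0.3749 0.1829] [ 3.1388e+00  2.4000e-03 -1.8530e-01] F [-0.39 -0.53 -1.9 ] op 0.0314 g 30.8
shift [0.2041 0.3943 0.1106] twist -0.0003 q6 2.36
red [324. 226.] (array([558.7,  92. ]), array([27.6, 29.3]), 87.6) 0.104
red [319. 255.] (array([477.5, 107. ]), array([30.8, 29. ]), 45.4) 0.105
```

step_arm(
  plan=[
    [1, 0, 0, -0.03, 0],
    [1, 0.025, 0.05, -0.03, 0],
    [1, 0.05, 0.1, -0.03, 0],
    [1, 0.075, 0.15, -0.03, 0],
    [1, 0.1, 0.2, -0.03, 0],
    [1, 0.13, 0.25, -0.03, 0],
    [1, 0.155, 0.3, -0.03, 0],
    [1, 0.18, 0.35, -0.03, 0],
    [1, 0.204, 0.394, -0.03, 0],
    [1, 0.204, 0.394, -0.03, 0],
    [1, 0.204, 0.394, -0.03, 0],
    [1, 0.204, 0.394, 0.02, 0],
    [1, 0.204, 0.394, 0.06, 0],
    [1, 0.204, 0.394, 0.09, 0],
    [1, 0.204, 0.394, 0.105, 0],
    [1, 0.204, 0.394, 0.111, 0],
    [1, 0.204, 0.394, 0.1115, 0],
    [1, 0.204, 0.394, 0.1115, 0],
  ],
)

```text
time: 27.2
tool_pos: [0.534, -0.0492, 0.0742]
tool_rot: [3.141, -0.002, -0.185]
contact_force: [-0.3, -0.1, -2.0]
opening: 0.0313
grip_force: 31.0
```

step_arm(
  plan=[
    [1, 0, 0, 0.001, 0],
    [1, 0, 0, 0.002, 0],
    [1, 0, 0, 0.003, 0],
    [1, 0, 0, 0.004, 0],
    [1, 0, 0, 0.004, 0],
  ],
)

```text
time: 27.82
tool_pos: [0.5335, -0.0492, 0.0703]
tool_rot: [3.141, -0.001, -0.185]
contact_force: [-2.5, 0.8, 7.8]
opening: 0.0314
grip_force: 31.3
```

step_arm(
  plan=[
    [-0.4, 0, 0, -0.001, 0],
    [-0.4, 0, 0, -0.001, 0],
    [-0.4, 0, 0, -0.001, 0],
    [-0.4, 0, 0, -0.001, 0],
    [-0.4, 0, 0, -0.04, 0],
    [-0.4, 0, 0, -0.09, 0],
    [-0.4, 0, 0, -0.13, 0],
    [-0.4, 0, 0, -0.13, 0],
  ],
)

```text
time: 28.82
tool_pos: [0.535, -0.0495, 0.2025]
tool_rot: [3.141, -0.007, -0.185]
contact_force: [-0.5, 0.5, 0.0]
opening: 0.0644
grip_force: 0.0
```

```bash
python3 - <<'E'
from h import *
ax=np.array([np.cos(.147),np.sin(.147)]);ay=np.array([-ax[1],ax[0]])
for n in('top','side'):
    D={'red':[],'blue':[]}
    for i in range(3):
        c=read_camera(n);W=pts(c);mk=masks(c)
        for k in D:
            P=W[mk[k]];P=P[(P[:,1]<-.3)&(P[:,1]>-.42)&(P[:,0]>.42)&(P[:,0]<.62)];D[k].append(np.c_[(P[:,:2]-[.512,-.275])@ax,(P[:,:2]-[.512,-.275])@ay,P[:,2]]*1)
    for k in D:
        L=np.concatenate(D[k])*1000
        for a,b in((60,80),(80,100),(100,115),(115,126),(126,135)):
            q=L[(L[:,2]>a)&(L[:,2]<b)]
            if len(q)>5: print(n,k,a,len(q),'x',np.percentile(q[:,0],[2,98]).round(1),'y',np.percentile(q[:,1],[2,98]).round(1))
st()
to(.4704,-.3529,.17,.147)
E
python3 caps.py
```

```text
top red 60 88 x [-63.6 -43.8] y [-81.4 -57.4]
top red 80 72 x [-63.1 -42. ] y [-86.1 -56.5]
top red 100 65 x [-62.5 -42.1] y [-89.3 -81.6]
top red 115 63 x [-63.2 -42.1] y [-95.  -47.6]
top red 126 90 x [-61.9 -41.5] y [-95.5 -45.3]
top blue 60 69 x [36.3 55.7] y [-80.2 -57.4]
top blue 80 56 x [36.8 54. ] y [-86.5 -55.9]
top blue 100 80 x [36.6 58.7] y [-90.2 -70.8]
top blue 115 67 x [36.2 57.9] y [-95.2 -48.6]
top blue 126 71 x [37.1 56.9] y [-95.8 -45.5]
side red 60 230 x [-65.8 -45.5] y [-88.2 -63.6]
side red 80 338 x [-65.9 -44.2] y [-90.9 -57.4]
side red 100 301 x [-66.1 -43.8] y [-95.5 -53. ]
side red 115 240 x [-66.1 -43.3] y [-98.3 -48.4]
side red 126 136 x [-65.6 -44.3] y [-100.5  -47.2]
side blue 60 185 x [34.7 52.3] y [-88.8 -64.2]
side blue 80 320 x [34.2 56.1] y [-91.4 -57.8]
side blue 100 294 x [33.6 56.7] y [-95.3 -53. ]
side blue 115 219 x [34.1 56.3] y [-99.  -50.9]
side blue 126 130 x [34.4 56.2] y [-99.4 -47.9]
29.12 [ 0.5326 -0.049   0.1978] [-3.1416e+00  2.8000e-03 -1.8520e-01] F [-0.31  0.08 -0.44] op 0.0645 g 0.0
shift [-0.0051  0.3102  0.0278] twist -0.3322 q6 1.52
red [324. 225.] (array([558.1,  91.9]), array([27.4, 30.4]), 88.8) 0.105
red [319. 255.] (array([477.4, 107. ]), array([30.7, 28.6]), 44.3) 0.105
blue [375. 234.] (array([532.4, -47. ]), array([29. , 27.4]), 42.3) 0.104
```

step_arm(
  plan=[
    [-0.4, -0.005, 0.05, 0, -0.06],
    [-0.4, -0.005, 0.1, 0, -0.11],
    [-0.4, -0.005, 0.15, 0, -0.16],
    [-0.4, -0.005, 0.2, 0, -0.22],
    [-0.4, -0.005, 0.25, 0, -0.28],
    [-0.4, -0.005, 0.31, 0, -0.332],
    [-0.4, -0.005, 0.31, 0, -0.332],
    [-0.4, -0.005, 0.31, 0.03, -0.332],
    [-0.4, -0.005, 0.31, 0.04, -0.332],
    [-0.4, -0.005, 0.31, 0.04, -0.332],
    [-0.4, -0.005, 0.31, 0.04, -0.332],
  ],
  grip_force=15,
)

```text
time: 30.55
tool_pos: [0.4719, -0.3528, 0.1602]
tool_rot: [3.14, -0.001, 0.147]
contact_force: [-0.8, -0.1, -0.5]
opening: 0.064
grip_force: 0.0
```

```bash
cat > av.py <<'E'
from h import *
import sys
M=[]
for i in range(4):
    read_camera('top');s=observe();M.append(np.r_[s['tool_pos'],s['tool_rot'][2]])
m=np.mean(M,0);print(m.round(4),s['time'],s['opening'],s['qpos'].round(2))
t=[float(a) for a in sys.argv[1:]];th=m[3];d=np.array(t[:3])-m[:3]
print('shift',np.round([d[0]*np.cos(th)+d[1]*np.sin(th),d[0]*np.sin(th)-d[1]*np.cos(th),-d[2],-(t[3]-th)],4))
E
python3 av.py .4705 -.3527 .0942 .147
```

```text
[ 0.4718 -0.353   0.1602  0.1472] 30.75 0.06404004816179197 [-0.77  0.51  1.44 -0.    1.19  0.65]
shift [-0.0012 -0.0005  0.066   0.0002]
```

step_arm(
  plan=[
    [-0.4, -0.001, -0.0005, 0.02, 0],
    [-0.4, -0.001, -0.0005, 0.04, 0],
    [-0.4, -0.001, -0.0005, 0.055, 0],
    [-0.4, -0.001, -0.0005, 0.066, 0],
    [-0.4, -0.001, -0.0005, 0.066, 0],
    [1, -0.001, -0.0005, 0.066, 0],
    [1, -0.001, -0.0005, 0.066, 0],
    [1, -0.001, -0.0005, 0.066, 0],
    [1, -0.001, -0.0005, 0.066, 0],
    [1, -0.001, -0.0005, 0.066, 0],
    [1, -0.001, -0.0005, 0.066, 0],
    [1, -0.001, -0.0005, 0.066, 0],
  ],
  grip_force=15,
)

```text
time: 32.25
tool_pos: [0.4705, -0.3526, 0.0938]
tool_rot: [3.141, -0.001, 0.147]
contact_force: [-0.1, 0.8, 6.9]
opening: 0.0174
grip_force: 15.0
```

```bash
python3 -c "
from h import *
st()
a=read_camera('side');t=cv2.resize(a['img'][250:400,320:450],None,fx=4,fy=4,interpolation=cv2.INTER_CUBIC);cv2.imwrite('pics/peg1.png',t[...,::-1])"
```

```text
32.25 [ 0.4705 -0.3526  0.0938] [ 3.141e+00 -7.000e-04  1.468e-01] F [-0.11  0.78  6.88] op 0.0174 g 15.0
```

View pics/peg1.png

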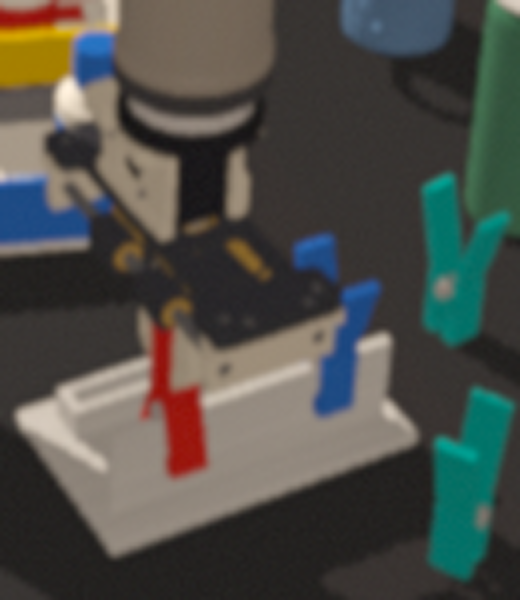

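step_arm(
  plan=[
    [1, 0, 0, 0, 0],
    [1, 0, 0, 0, 0],
    [1, 0, 0, 0, 0],
  ],
  grip_force=8,
)

```text
time: 32.67
tool_pos: [0.4705, -0.3526, 0.0938]
tool_rot: [3.141, -0.001, 0.147]
contact_force: [0.1, 1.3, 6.2]
opening: 0.0175
grip_force: 8.0
```

step_arm(
  plan=[
    [1, 0, 0, -0.003, 0],
    [1, 0, 0, -0.006, 0],
    [1, 0, 0, -0.006, 0],
  ],
  grip_force=15,
)

```text
time: 33.05
tool_pos: [0.4701, -0.3525, 0.0991]
tool_rot: [-3.141, 0.0, 0.147]
contact_force: [0.9, 0.1, -0.6]
opening: 0.0176
grip_force: 15.0
```

```bash
cat > pegl.py <<'E'
from h import *
s=observe();th=s['tool_rot'][2];o=s['tool_pos'][:2];ax=np.array([np.cos(th),np.sin(th)]);ay=np.array([-ax[1],ax[0]])
for n in('top','side'):
    c=read_camera(n);W=pts(c);mk=masks(c)
    for k in('red','blue'):
        P=W[mk[k]];L=np.c_[(P[:,:2]-o)@ax,(P[:,:2]-o)@ay,P[:,2]-s['tool_pos'][2]]*1000
        L=L[(abs(L[:,0])<25)&(abs(L[:,1])<45)&(abs(L[:,2])<90)]
        for a in range(-80,50,12):
            q=L[(L[:,2]>a)&(L[:,2]<=a+12)]
            if len(q)>5: print(n,k,a,len(q),'x',np.percentile(q[:,0],[2,98]).round(1),'y',np.percentile(q[:,1],[2,50,98]).round(1))
st()
E
python3 pegl.py
```

```text
side red -56 40 x [-12.6   6.6] y [-23.9 -21.3 -17.7]
side red -44 47 x [-13.2   7.4] y [-21.6 -18.3  10.1]
side red -32 48 x [-12.1   8.2] y [-19.  -14.7   5.6]
side red -20 52 x [-13.2   7.3] y [-15.3 -11.7   1.7]
side red -8 24 x [-14.    1.5] y [-13.9  -6.7   4.1]
side red 4 20 x [-14.  -7.] y [-12.7  -0.4   3.6]
side red 16 20 x [-13.   -8.2] y [-12.6  -4.6   3.9]
side red 28 8 x [-14.  -10.8] y [-13.2  -8.9  -0.2]
33.15 [ 0.4701 -0.3525  0.099 ] [-3.1413e+00  3.0000e-04  1.4680e-01] F [-0.44  0.28 -1.8 ] op 0.0176 g 15.0
```

step_arm(
  plan=[
    [1, 0, 0, -0.02, 0],
    [1, 0, 0, -0.06, 0],
    [1, 0, 0, -0.1, 0],
    [1, 0, 0, -0.12, 0],
    [1, 0, 0, -0.12, 0],
    [1, 0, 0, -0.12, 0],
  ],
)

```text
time: 33.9
tool_pos: [0.4697, -0.3521, 0.2178]
tool_rot: [-3.14, 0.001, 0.147]
contact_force: [-0.4, -0.4, 0.3]
opening: 0.0173
grip_force: 15.0
```

```bash
python3 pegl.py; python3 av.py .531 .1725 .21 -.185
```

```text
side red -68 20 x [-14.    9.4] y [-24.1 -19.7  15.8]
side red -56 92 x [-13.8   8.4] y [-25.1 -19.4  15.2]
side red -44 69 x [-13.1   7.7] y [-21.8 -17.8  11.5]
side red -32 62 x [-13.3   9.4] y [-18.2 -14.7   5.7]
side red -20 66 x [-13.5   8.5] y [-16.2 -10.6   4.7]
side red -8 33 x [-12.7   5. ] y [-13.7  -8.9   5.2]
side red 4 21 x [-13.6  -8.7] y [-11.9  -0.7   4.3]
side red 16 20 x [-13.4  -9.1] y [-11.9  -1.2   4. ]
side red 28 16 x [-12.9  -8.4] y [-11.7  -6.3   2.2]
34.0 [ 0.4697 -0.3521  0.2177] [-3.1394e+00  1.7000e-03  1.4670e-01] F [ 0.64  1.54 -0.12] op 0.0176 g 15.0
[ 0.4699 -0.3523  0.2182  0.1468] 34.2 0.017443454775038864 [-0.77  0.46  1.36 -0.    1.32  0.65]
shift [ 0.1371 -0.5102  0.0082  0.3318]
```

step_arm(
  plan=[
    [1, 0.013, -0.05, 0, 0.03],
    [1, 0.027, -0.1, 0, 0.06],
    [1, 0.04, -0.15, 0, 0.1],
    [1, 0.054, -0.2, 0, 0.13],
    [1, 0.067, -0.25, 0, 0.16],
    [1, 0.08, -0.3, 0, 0.2],
    [1, 0.094, -0.35, 0, 0.23],
    [1, 0.107, -0.4, 0, 0.26],
    [1, 0.12, -0.45, 0, 0.29],
    [1, 0.137, -0.51, 0, 0.332],
    [1, 0.137, -0.51, 0, 0.332],
    [1, 0.137, -0.51, 0, 0.332],
    [1, 0.137, -0.51, 0.05, 0.332],
    [1, 0.137, -0.51, 0.07, 0.332],
    [1, 0.137, -0.51, 0.07, 0.332],
    [1, 0.137, -0.51, 0.07, 0.332],
  ],
)

```text
time: 36.2
tool_pos: [0.532, 0.1711, 0.1504]
tool_rot: [-3.141, -0.002, -0.187]
contact_force: [0.6, 0.6, 0.2]
opening: 0.0175
grip_force: 15.0
```

```bash
python3 av.py .531 .1725 .085 -.185; python3 pegl.py; python3 -c "
from h import *
a=read_camera('side');t=cv2.resize(a['img'][180:330,250:400],None,fx=4,fy=4,interpolation=cv2.INTER_CUBIC);cv2.imwrite('pics/peg2.png',t[...,::-1])"
```

```text
[ 0.532   0.1716  0.1505 -0.1858] 36.4 0.01738502269761814 [ 0.18  0.47  1.54 -0.    1.12  1.93]
shift [-0.0011 -0.0007  0.0655 -0.0008]
side red -68 8 x [-11.5   5.4] y [-25.4 -21.6   4.9]
side red -56 40 x [-11.7  15.8] y [-43.2 -21.3   7.6]
side red -44 34 x [-11.3   9.7] y [-24.9 -18.1  -1.8]
side red -32 39 x [-11.1  10. ] y [-24.6 -15.7  -1.7]
side red -20 32 x [-12.   10.5] y [-18.2 -10.5  -1.1]
side red -8 13 x [-11.8   9.3] y [-16.1 -10.1   6.4]
36.5 [0.5314 0.172  0.1498] [-3.1413e+00 -1.1000e-03 -1.8520e-01] F [-0.28 -0.32 -0.69] op 0.0179 g 15.0
```

View pics/peg2.png

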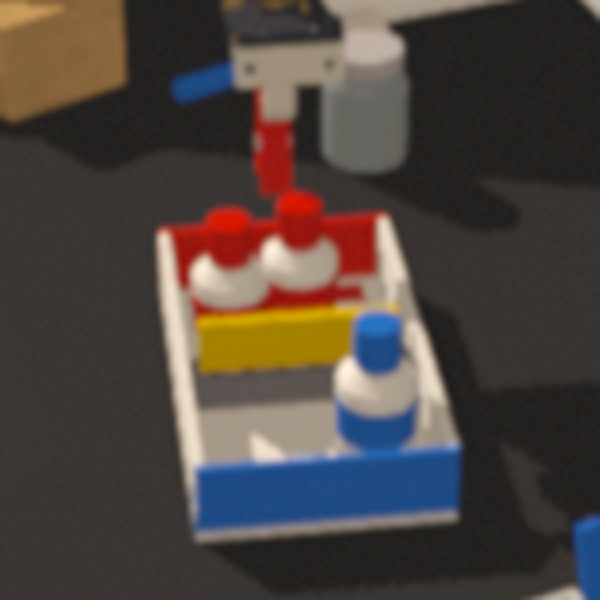

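The peg is over the red rim. The two red bottles look closer together than where I set them, so I'm checking that.

```bash
python3 caps.py
python3 - <<'E'
from h import *
for n in('side','top'):
    c=read_camera(n);W=pts(c);mk=masks(c)['red']
    n_,l,s,ce=cv2.connectedComponentsWithStats(mk.astype(np.uint8))
    for i in range(1,n_):
        P=W[l==i];P=P[(P[:,2]>.075)&(P[:,2]<.112)&(P[:,1]<.16)&(P[:,1]>0)]
        if len(P)>15: print(n,ce[i].round(),P.min(0).round(3),P.max(0).round(3),np.median(P,0).round(3))
E
```

```text
red [322. 255.] (array([479.6,  98.2]), array([28.7, 13.2]), 9.7) 0.105
blue [376. 233.] (array([534.2, -49.5]), array([29. , 31.3]), 41.0) 0.105
side [319. 233.] [0.461 0.085 0.075] [0.545 0.16  0.112] [0.519 0.101 0.098]
top [322. 255.] [0.465 0.094 0.091] [0.49  0.105 0.11 ] [0.478 0.1   0.105]
```

The right-hand red bottle has been knocked about 3 cm, to tray x≈+11 mm. It is still upright in its bay. I'll clip the red peg at tray x=+40 mm, away from it.

step_arm(
  plan=[
    [1, 0.039, -0.0007, 0, 0],
    [1, 0.039, -0.0007, 0, 0],
    [1, 0.039, -0.0007, 0.02, 0],
    [1, 0.039, -0.0007, 0.04, 0],
    [1, 0.039, -0.0007, 0.052, 0],
    [1, 0.039, -0.0007, 0.058, 0],
    [1, 0.039, -0.0007, 0.062, 0],
    [1, 0.039, -0.0007, 0.062, 0],
  ],
)

```text
time: 37.7
tool_pos: [0.5697, 0.1655, 0.0874]
tool_rot: [-3.142, -0.0, -0.185]
contact_force: [-0.5, -0.1, -0.0]
opening: 0.0174
grip_force: 15.0
```

```bash
python3 av.py .5703 .1651 .085 -.185; python3 pegl.py|tail -1
```

```text
[ 0.5699  0.1655  0.0877 -0.1852] 37.9 0.01745759404754449 [ 0.15  0.6   1.51 -0.    1.03  1.91]
shift [ 0.0005  0.0004  0.0027 -0.0002]
38.0 [0.5698 0.1655 0.0875] [-3.1415e+00 -6.0000e-04 -1.8520e-01] F [-0.33 -0.61 -0.55] op 0.0174 g 15.0
```

step_arm(
  plan=[
    [1, 0.0003, 0.0004, 0.001, 0],
    [1, 0.0003, 0.0004, 0.002, 0],
    [1, 0.0003, 0.0004, 0.003, 0],
    [1, 0.0003, 0.0004, 0.004, 0],
    [1, 0.0003, 0.0004, 0.004, 0],
  ],
)

```text
time: 38.62
tool_pos: [0.5701, 0.165, 0.0847]
tool_rot: [-3.141, -0.001, -0.185]
contact_force: [-3.7, -0.7, 10.8]
opening: 0.0174
grip_force: 15.0
```

step_arm(
  plan=[
    [0.4, 0, 0, -0.0005, 0],
    [0.2, 0, 0, -0.0005, 0],
    [0.0, 0, 0, -0.0005, 0],
    [-0.25, 0, 0, -0.0005, 0],
    [-0.3, 0, 0, -0.0005, 0],
    [-0.3, 0, 0, -0.0005, 0],
    [-0.3, 0, 0, -0.0005, 0],
    [-0.3, 0, 0, -0.04, 0],
    [-0.3, 0, 0, -0.09, 0],
    [-0.3, 0, 0, -0.13, 0],
    [-0.3, 0, 0, -0.13, 0],
  ],
)

```text
time: 40.0
tool_pos: [0.5716, 0.1654, 0.2171]
tool_rot: [-3.139, -0.007, -0.185]
contact_force: [-0.5, -0.7, -1.3]
opening: 0.0598
grip_force: 0.0
```

```bash
cat > chk.py <<'E'
from h import *
th=-.185;ax=np.array([np.cos(th),np.sin(th)]);ay=np.array([-ax[1],ax[0]]);o=np.array([.504,.028])
for n in('top','side'):
    c=read_camera(n);W=pts(c);mk=masks(c)
    for k,sg in(('red',1),('blue',-1)):
        P=W[mk[k]];L=np.c_[(P[:,:2]-o)@ax,(P[:,:2]-o)@ay,P[:,2]]*1000
        q=L[(abs(L[:,0])<85)&(abs(L[:,1]-sg*147)<35)&(L[:,2]>62)&(L[:,2]<150)]
        if len(q)>10:print(n,k,'peg',len(q),'x',np.percentile(q[:,0],[2,98]).round(1),'zmax',q[:,2].max().round(1),'topy',np.percentile(q[q[:,2]>q[:,2].max()-12][:,1],[2,98]).round(1))
        h=L[(abs(L[:,0])<80)&(abs(L[:,1]-sg*75)<45)&(L[:,2]>85)&(L[:,2]<112)]
        print('  caps',len(h),rect(h/1000) if len(h)>5 else '')
E
python3 chk.py; python3 caps.py; python3 av.py .5693 -.3381 .0942 .147
```

```text
top red peg 90 x [28.  46.3] zmax 129.4 topy [122.4 171.6]
  caps 0 
  caps 97 (array([ 41.3, -69.6]), array([27.8, 27.1]), 9.5)
side red peg 182 x [27.9 49. ] zmax 125.4 topy [117.  172.1]
  caps 213 (array([-16. ,  76.7]), array([85. , 38.7]), 21.9)
  caps 95 (array([ 42.4, -79.1]), array([24.6, 27.9]), 6.5)
blue [376. 233.] (array([533.8, -48.7]), array([29.3, 29.4]), 44.0) 0.105
[ 0.5692  0.1649  0.2118 -0.1852] 40.35 0.0596478364302394 [ 0.15  0.48  1.35 -0.    1.31  1.91]
shift [ 0.0927  0.4944  0.1176 -0.3322]
```

step_arm(
  plan=[
    [-0.35, 0.009, 0.05, 0, -0.03],
    [-0.35, 0.018, 0.1, 0, -0.06],
    [-0.35, 0.028, 0.15, 0, -0.1],
    [-0.35, 0.037, 0.2, 0, -0.13],
    [-0.35, 0.047, 0.25, 0, -0.16],
    [-0.35, 0.056, 0.3, 0, -0.2],
    [-0.35, 0.066, 0.35, 0, -0.23],
    [-0.35, 0.075, 0.4, 0, -0.26],
    [-0.35, 0.084, 0.45, 0, -0.3],
    [-0.35, 0.0927, 0.494, 0, -0.332],
    [-0.35, 0.0927, 0.494, 0, -0.332],
    [-0.35, 0.0927, 0.494, 0.04, -0.332],
    [-0.35, 0.0927, 0.494, 0.05, -0.332],
    [-0.35, 0.0927, 0.494, 0.05, -0.332],
    [-0.35, 0.0927, 0.494, 0.05, -0.332],
  ],
)

```text
time: 42.22
tool_pos: [0.5708, -0.3376, 0.1648]
tool_rot: [3.14, -0.002, 0.147]
contact_force: [-0.1, 0.6, 0.0]
opening: 0.062
grip_force: 0.0
```

```bash
python3 av.py .5693 -.3381 .0942 .147;python3 chk.py;python3 caps.py
```

```text
[ 0.5706 -0.3377  0.1646  0.1471] 42.425 0.06190290443271752 [-0.65  0.64  1.19 -0.    1.3   0.77]
shift [-0.0013  0.0002  0.0704  0.0001]
top red peg 124 x [28.  49.8] zmax 128.9 topy [122.5 172. ]
  caps 202 (array([-15.6,  82.4]), array([84.1, 28.2]), 19.7)
  caps 96 (array([ 41.9, -69.1]), array([27.3, 27.7]), 80.1)
side red peg 182 x [27.9 48.8] zmax 126.3 topy [115.2 168.5]
  caps 210 (array([-6.5, 83.3]), array([109.2,  40.4]), 21.1)
  caps 93 (array([ 41.8, -80.1]), array([25. , 25.7]), 8.4)
red [316. 235.] (array([532.7, 115.3]), array([29.5, 29.4]), 63.0) 0.104
red [319. 255.] (array([477.1, 107.1]), array([30. , 29.1]), 37.8) 0.105
blue [376. 233.] (array([533.5, -48.7]), array([29.3, 30.5]), 51.1) 0.105
```

step_arm(
  plan=[
    [-0.35, -0.0012, 0, 0.02, 0],
    [-0.35, -0.0012, 0, 0.045, 0],
    [-0.35, -0.0012, 0, 0.06, 0],
    [-0.35, -0.0012, 0, 0.0705, 0],
    [-0.35, -0.0012, 0, 0.0705, 0],
    [1, -0.0012, 0, 0.0705, 0],
    [1, -0.0012, 0, 0.0705, 0],
    [1, -0.0012, 0, 0.0705, 0],
    [1, -0.0012, 0, 0.0705, 0],
    [1, -0.0012, 0, 0.0705, 0],
    [1, -0.0012, 0, 0.0705, 0],
    [1, -0.0012, 0, 0.0705, 0],
  ],
  grip_force=15,
)

```text
time: 44.08
tool_pos: [0.5691, -0.338, 0.0934]
tool_rot: [3.141, -0.001, 0.147]
contact_force: [0.2, -0.9, 6.6]
opening: 0.0177
grip_force: 15.0
```

step_arm(
  plan=[
    [1, 0, 0, -0.006, 0],
    [1, 0, 0, -0.025, 0],
    [1, 0, 0, -0.06, 0],
    [1, 0, 0, -0.1, 0],
    [1, 0, 0, -0.12, 0],
    [1, 0, 0, -0.12, 0],
    [1, 0, 0, -0.12, 0],
  ],
)

```text
time: 44.95
tool_pos: [0.5682, -0.3373, 0.211]
tool_rot: [-3.14, 0.002, 0.147]
contact_force: [0.0, -0.3, -0.6]
opening: 0.0176
grip_force: 15.0
```

```bash
python3 pegl.py; python3 av.py .4769 -.1165 .15 -.185
```

```text
side blue -68 9 x [-11.9  -0.6] y [-22.    9.9  17.3]
side blue -56 93 x [-12.9   9.3] y [-24.6 -19.   15.1]
side blue -44 60 x [-13.3   9.1] y [-22.3 -18.1  12.5]
side blue -32 56 x [-13.2   8.8] y [-18.7 -14.7   9.9]
side blue -20 62 x [-12.6   9.8] y [-15.6 -10.8   7.8]
side blue -8 26 x [-13.5   3.1] y [-13.1  -0.1   6.5]
side blue 4 22 x [-13.1  -5.8] y [-12.5  -2.7   4.8]
side blue 16 15 x [-13.2  -6.6] y [-8.5  0.5  2.8]
side blue 28 22 x [-13.7  -7.5] y [-12.2  -4.9   4.1]
45.05 [ 0.5682 -0.3373  0.2108] [-3.1393e+00  2.3000e-03  1.4680e-01] F [ 0.1   0.03 -0.17] op 0.0175 g 15.0
[ 0.5685 -0.3375  0.2115  0.1468] 45.25 0.01751191515800842 [-0.65  0.61  1.12 -0.    1.41  0.77]
shift [-0.0583 -0.232   0.0615  0.3318]
```

step_arm(
  plan=[
    [1, -0.013, -0.04, 0, 0.06],
    [1, -0.026, -0.08, 0, 0.12],
    [1, -0.039, -0.12, 0, 0.17],
    [1, -0.052, -0.16, 0, 0.22],
    [1, -0.065, -0.2, 0, 0.28],
    [1, -0.0773, -0.2386, 0, 0.332],
    [1, -0.0773, -0.2386, 0, 0.332],
    [1, -0.0773, -0.2386, 0.03, 0.332],
    [1, -0.0773, -0.2386, 0.06, 0.332],
    [1, -0.0773, -0.2386, 0.06, 0.332],
    [1, -0.0773, -0.2386, 0.06, 0.332],
  ],
)

```text
time: 46.62
tool_pos: [0.4583, -0.1137, 0.1536]
tool_rot: [3.141, -0.001, -0.185]
contact_force: [0.1, -0.5, -0.7]
opening: 0.0176
grip_force: 15.0
```

```bash
python3 av.py .4573 -.1128 .085 -.185
```

```text
[ 0.4583 -0.1136  0.1538 -0.1853] 46.825 0.01742636907247198 [-0.41  0.32  1.78 -0.    1.04  1.35]
shift [-0.0011 -0.0006  0.0688 -0.0003]
```

step_arm(
  plan=[
    [1, -0.001, -0.0006, 0.02, 0],
    [1, -0.001, -0.0006, 0.04, 0],
    [1, -0.001, -0.0006, 0.052, 0],
    [1, -0.001, -0.0006, 0.06, 0],
    [1, -0.001, -0.0006, 0.065, 0],
    [1, -0.001, -0.0006, 0.067, 0],
    [1, -0.001, -0.0006, 0.068, 0],
    [1, -0.001, -0.0006, 0.069, 0],
    [1, -0.001, -0.0006, 0.07, 0],
    [1, -0.001, -0.0006, 0.07, 0],
  ],
)

```text
time: 48.08
tool_pos: [0.4571, -0.1124, 0.0841]
tool_rot: [3.141, -0.002, -0.185]
contact_force: [-2.9, 1.3, 11.3]
opening: 0.0176
grip_force: 15.0
```

Contact on the rim. I'll release, retreat and verify.

step_arm(
  plan=[
    [0.4, 0, 0, -0.0005, 0],
    [0.2, 0, 0, -0.0005, 0],
    [0.0, 0, 0, -0.0005, 0],
    [-0.25, 0, 0, -0.0005, 0],
    [-0.3, 0, 0, -0.0005, 0],
    [-0.3, 0, 0, -0.0005, 0],
    [-0.3, 0, 0, -0.0005, 0],
    [-0.3, 0, 0, -0.04, 0],
    [-0.3, 0, 0, -0.09, 0],
    [-0.3, 0, 0, -0.14, 0],
    [-0.3, -0.06, 0.1, -0.14, 0],
    [-0.3, -0.06, 0.15, -0.14, 0],
    [-0.3, -0.06, 0.2, -0.14, 0],
    [-0.3, -0.06, 0.25, -0.14, 0],
    [-0.3, -0.06, 0.25, -0.14, 0],
    [-0.3, -0.06, 0.25, -0.14, 0],
  ],
)

```text
time: 50.08
tool_pos: [0.3512, -0.347, 0.2224]
tool_rot: [-3.141, 0.001, -0.187]
contact_force: [-0.3, 0.4, 0.9]
opening: 0.0599
grip_force: 0.0
```

```bash
python3 chk.py;python3 caps.py; python3 -c "
from h import *
c=read_camera('top');st()
a=c['img'][190:300,260:420];b=read_camera('side')['img'][180:330,250:400]
t=np.hstack([cv2.resize(a,(480,330),interpolation=cv2.INTER_CUBIC),cv2.resize(b,(320,330),interpolation=cv2.INTER_CUBIC)]);cv2.imwrite('pics/fin.png',t[...,::-1])"
```

```text
top red peg 121 x [28.  49.3] zmax 130.8 topy [122.7 171.7]
  caps 203 (array([-15.3,  82.4]), array([84.6, 28.2]), 19.7)
top blue peg 90 x [-32.   -6.9] zmax 132.1 topy [-171.2 -122. ]
  caps 96 (array([ 40.9, -69.7]), array([26.9, 27.3]), 48.5)
side red peg 139 x [30. 49.] zmax 123.7 topy [116.9 169.1]
  caps 9 (array([ 29.2, 101.4]), array([43., 11.]), 62.6)
  caps 92 (array([ 41.8, -79.6]), array([23.4, 32. ]), 7.6)
red [316. 235.] (array([532.5, 115.2]), array([30. , 29.3]), 57.4) 0.104
red [319. 255.] (array([477.6, 106.9]), array([30.8, 29.2]), 44.8) 0.104
blue [376. 233.] (array([533.4, -49.7]), array([31. , 29.1]), 11.9) 0.105
50.27 [ 0.3521 -0.3455  0.2228] [-3.1413 -0.     -0.1832] F [ 0.1  -0.13 -1.12] op 0.0595 g 0.0
```

View pics/fin.png

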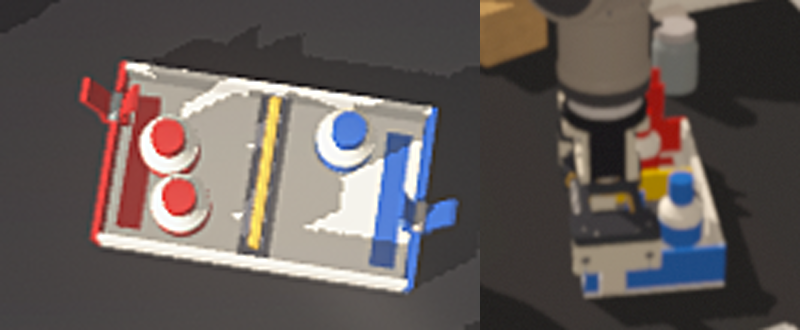

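The final view shows both pegs upright on their own rims, midway in y at ±147 mm. The three bottles stand in the right bays with cap tops at 105 mm, and the divider is home across the bar.

```bash
python3 -c "
from h import *
print(hand_in())"
```

```text
the job is handed in; nothing more can be done
None
```

The job is handed in at about 50 s of the 210 s limit: the divider is home in the slotted bar, the two bleach bottles and one detergent bottle stand in their bays, and both pegs are clipped upright on their own rims. One bleach bottle was knocked about 3 cm during the run but still stands upright in the red bay, so I left it there.

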